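# Load a cake kit into the pick-up cabinet

## Robot

A 6-joint arm with a two-finger parallel gripper is mounted at the origin on the work surface. World frame = base frame: x ahead of the robot, y to its left, z up, the work surface at z = 0. Lengths are in m, angles in degrees, forces in N, time in s.
With the tool pointing down it reaches from about 0.35 to 0.875 m from the base axis. Payload 4.2 kg.
Tool frame: the origin (TCP) lies on the centre line of the jaws, within the pads' length; the fingertips stand 25 mm ahead of it and the grasp point (between the pads) lies 6 mm ahead of it; z points along the fingers, y is the line along which they close (so a half turn about z gives the same grasp; the last joint's range is limited). The gripper opens to 87 mm and grips with 3 to 60 N. Pads are 19 mm wide; open, the fingers measure 117 mm over their backs; the gripper's body (75 mm by 190 mm) begins 51 mm behind the grasp point.
Start: joints at [87.181, 22.042, 0.453, 0, -68.411, -14.817], TCP at [0.189, 0.596, 0.248] pointing down, gripper open.
Joint ranges: [-179.83, 179.83], [-69.29, 118.12], [-61.27, 80.66], [-181.25, 117.63], [-171.15, -9.14], [-177.46, 177.46]. Speed limits (degrees/s): [159.86, 159.86, 180, 180, 180, 180].

## Interface

Orientations are given as a 3x3 rotation matrix whose columns are the frame's x, y, z axes.
In Python, from station import r gives the robot as it stands.
- The arm moves only by the tool move_arm, never from a script. Its argument "series" is a list of rows, each an object with "grip": the opening, from 0 (shut) to 1 (fully open); "xyz": the shift along the tool's x, y, z in mm, a list of three; "angular": the turn, a rotation vector about the tool's x, y, z in rad, a list of three. A call has 1 to 10 rows; each row is the pose to reach, as a shift and turn from the pose commanded when the call began, along the tool's axes at that moment; what a row does not reach only later rows make up. A row lasts 1/10 s, in which the tool goes at most 50 mm and 8.59 degrees, less where a joint would pass 70% of its speed; a pose out of reach is approached as far as the arm can. A call with a gripper value outside its range is refused whole. The fingers move at their own pace and stop on an object; the grip force is fixed at half the most. Time passes only in rows, so rows that repeat a pose let the fingers close. It gives the time, the measured TCP pose, the force, the opening and the grip force at its end, in the units of the state.
- r.sense(): the state, without advancing time (a new reading comes with each control period).
- r.capture(name): name is "scene" or "top"; returns a dict with "img" (384x512x3 uint8, red, green, blue), "camera_matrix" (3x3 intrinsics, pixels), "rvec" (rotation vector, rad) and "tvec" (3), from world to camera coordinates, as OpenCV has them. Camera axes: x right, y down, z forward; pixel columns grow to the right and rows downward; lengths in m; the calibration is good to about 2 mm. A picture is of the moment at which its call begins. There is no depth.
- r.finish_job(): hands the job in; it is judged then, once.
The state is a dict: "time_s": time; "joints": joint angles; "joint_velocities": joint speeds; "effort": joint torques, N m; "tcp_pos": TCP position; "ee_rot": TCP orientation; "wrist_force": force on the tool from outside, world axes, zero at the start; "moment": the same for the moment, N m; "gripper_width": opening from 0.0 (shut) to 1.0 (fully open); "gripper_force": force on a finger pad.
Only numpy, scipy, OpenCV 4.12 (cv2) and the standard library are available. Lean on these libraries where they do the work, as an engineer would, in place of code of your own. Each camera call takes 0.05 s, during which the arm holds its last target. There are 200 camera calls.

## Task

Raise the sash of the pick-up cabinet all the way up. Then lift the white caddy that has a carrying bar and an end pull out of its tote, set it down upright on the cabinet's loading ledge without dropping it, let go, and then slide it on under the sash until it stands wholly inside. Finally draw the sash fully down, and leave everything else where it stands.

Things in the scene. Friction and masses are not known exactly. Their poses are not given: they have to be found in the camera images.
- cabinet: Fixed pick-up cabinet of aluminium bars and clear panes, 400 mm wide, 500 high, 270 deep, far (+x) side open, clear roof. Origin on the counter under the middle of the sash, in its plane; own x points level from the robot's side into the cabinet, y to its left, z up. Two jambs 30 mm wide, standing 16 mm out in front of the sash plane, leave a doorway 340 mm wide. Fixed clear pane above z 250.
- ledge (a point): Middle of the top of the loading ledge, at cabinet x -120, y 0, z 12 mm: a steel plate 12 mm thick in front of the doorway, 240 mm deep (cabinet x -240 to 0) and 260 mm wide, level with the cabinet floor, no step between them.
- inside (a point): Point on the cabinet floor at cabinet x 120, y 0, z 12 mm; the floor runs from x 0 to 270 mm. With the sash fully up the doorway is clear from the floor to 230 mm over it.
- sash (a joint): Height of the sash over its shut position, m: 0 shut on the floor plate, 0.23 fully up against the stop; starts 0 to 0.08. Clear pane in an aluminium frame, 336 mm wide, 240 high, 16 thick. Spring-balanced: it stays where it is left, and takes about 5 to 8 N to move up or down.
- sash_lift (a point): Middle of the sash's handle: a level round steel bar 14 mm thick and 120 mm long along the cabinet's y, on two arms, at cabinet x -63, y 0, z 102 mm when shut; moves up with the sash. Its middle stands 55 mm in front of the sash's face, so a finger fits between them. The point's axes are the cabinet's.
- kit: The caddy to load: white plastic lidded box 130 long (own x) by 100 wide (y) by 66 mm high, 0.28 to 0.56 kg, closed, with a carrying bar over the lid and a pull at its -x end; 164 mm long with the pull (x -99 to 65). Origin: middle of the box's underside; z up. At the start it stands in a tote (floor 5 mm thick), the pull towards the robot.
- kit_bar (a point): Middle of the caddy's carrying bar: round, 12 mm thick, straight for 80 mm along the caddy's x, its axis 97 mm over the caddy's underside and 31 mm over its lid. Axes as the caddy's.
- kit_pull (a point): Middle of the upright grip of the caddy's end pull: 12 mm wide (y), 18 mm deep (x), from 8 to 52 mm over the underside, at caddy x -90, y 0, z 30 mm. Joined to the box by two level webs of the same 12 mm width.
- tote: Fixed clear open tote 215 (x) by 136 (y) by 88 mm high with walls and floor 5 mm thick, that holds the caddy; rim flange 225 by 152 mm. It is at the left or right of the ledge. Origin: middle of the underside.
- tote2: The same tote on the other side of the ledge, holding the plain box.
- plain_box: Bystander: a white lidded box like the caddy, 130 x 100 x 66 mm, without bar or pull. Origin: middle of the underside.
- jar: Bystander: sprinkles jar 44 mm across, 58 mm high, at the left (+y) edge of the loading ledge, its middle 100 to 105 mm from the midline. Origin: middle of the underside.
- tub_in: Bystander: white tub 68 mm across, 90 mm high, standing in the cabinet by its right (-y) side, its middle 122 to 135 mm from the midline. Origin: middle of the underside.
- tub_a: Bystander: frosting tub 82 mm across, 105 mm high, beside the cabinet. Origin: middle of the underside.
- tub_b: Bystander: frosting tub of the same size, to the right of the first. Origin: middle of the underside.
- carton: Bystander: upright cake-mix carton 50 x 135 x 190 mm, left of the cabinet. Origin: middle of the underside.

How it is judged:
By the outcome, as a careful person would: the job done as asked, in the order asked, and still so for the second after the job is handed in, with the robot touching nothing.
It also fails if it takes over 69 s, if anything falls off the work surface, if the arm or the gripper's body presses on something with over 40 N, if the wrist force passes 120 N, or if a joint passes its speed limit or range.

## Working session

There is one attempt and no reset: what is moved stays moved. The work goes in short steps, Python scripts to look and compute and a tool call to move; the robot and the scene stay as the last step left them, time stands still between calls to the robot, and variables do not carry over. Pictures are saved under pics/ and viewed, at most 10 in all, crops included, and the job is handed in when it is done.

Besides the shell and the picture viewer there is one more tool, called by a JSON object that holds its "api" and its "payload", one argument or row to a line. move_arm: Moves the arm, as the interface text tells. Its arguments: {"type":"object","properties":{"series":{"type":"array"}},"required":["series"]}

```bash
ls; mkdir -p pics; python3 - <<'E'
from station import r
import cv2,numpy as np
s=r.sense(); print({k:np.round(v,3).tolist() for k,v in s.items()})
for n in("scene","top"):
    c=r.capture(n); cv2.imwrite(f"pics/{n}0.png",c["img"][:,:,::-1]); 
    R=cv2.Rodrigues(np.array(c["rvec"]))[0]; print(n,np.round(c["camera_matrix"],1).tolist(),(-R.T@np.array(c["tvec"]).ravel()).round(3),R.round(2).tolist())
    np.savez(f"{n}.npz",**c)
E
```

```text
pics
{'time_s': 0.0, 'joints': [87.18, 22.091, 0.381, -0.028, -68.41, -14.817], 'joint_velocities': [0.055, -0.043, 0.017, 0.021, 0.002, 0.046], 'effort': [-0.001, -39.067, 18.741, 4.22, 0.011, -0.0], 'tcp_pos': [0.189, 0.595, 0.246], 'ee_rot': [[0.953, -0.303, -0.001], [-0.303, -0.953, -0.002], [0.0, 0.002, -1.0]], 'wrist_force': [0.909, 0.599, 0.015], 'moment': [-0.02, 0.031, 0.05], 'gripper_force': 0.0, 'gripper_width': 0.999}
scene [[451.8, 0.0, 257.5], [0.0, 451.8, 196.3], [0.0, 0.0, 1.0]] [1.651 0.1   1.197] [[-0.11, 0.99, -0.01], [0.72, 0.07, -0.69], [-0.69, -0.08, -0.72]]
top [[393.9, 0.0, 247.6], [0.0, 393.9, 190.5], [0.0, 0.0, 1.0]] [ 0.419 -0.048  1.461] [[-0.01, -1.0, -0.01], [-0.99, 0.01, -0.12], [0.12, 0.01, -0.99]]
```

View pics/scene0.png

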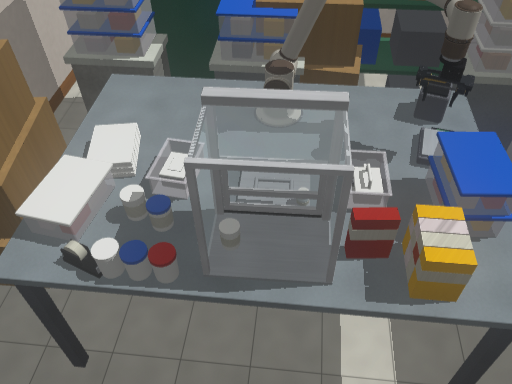

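View pics/top0.png

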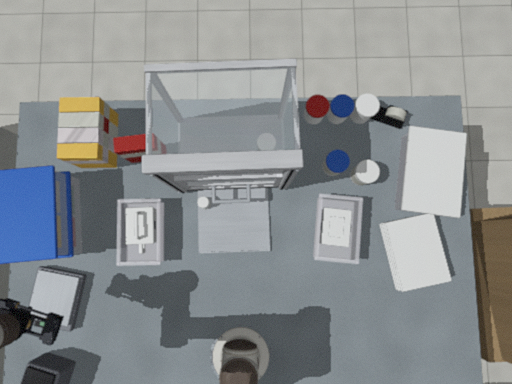

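The scene camera shows the cabinet from its far side. In the top view, the caddy's tote is left of the ledge at about (140,232), with the bar and pull visible. The ledge is at (233,222), the jar at (204,202) and the sash handle near (240,193). I'll enlarge the parts that matter.

```bash
python3 - <<'E'
import cv2,numpy as np
a=cv2.imread("pics/top0.png")[140:275,105:305]; cv2.imwrite("pics/t1.png",cv2.resize(a,None,fx=4,fy=4,interpolation=cv2.INTER_CUBIC))
b=cv2.imread("pics/scene0.png")[80:290,180:400]; cv2.imwrite("pics/s1.png",cv2.resize(b,None,fx=2.8,fy=2.8,interpolation=cv2.INTER_CUBIC))
E
```

```text
(no output)
```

View pics/t1.png

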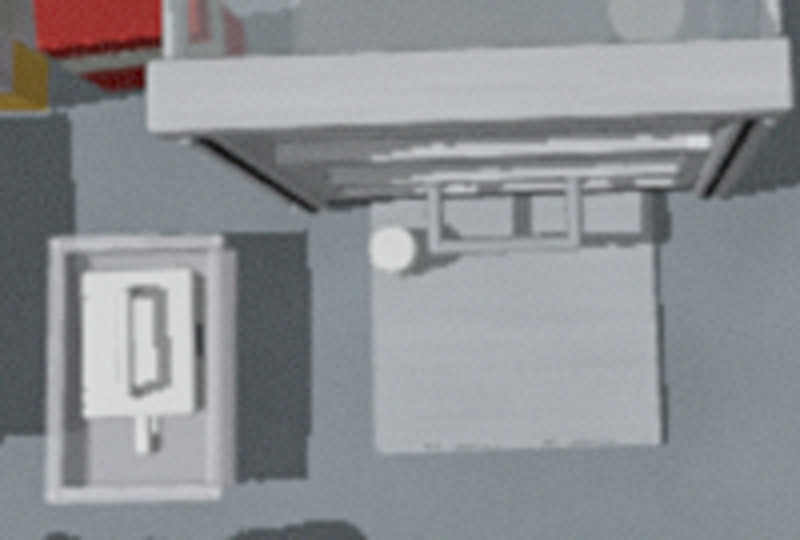

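View pics/s1.png

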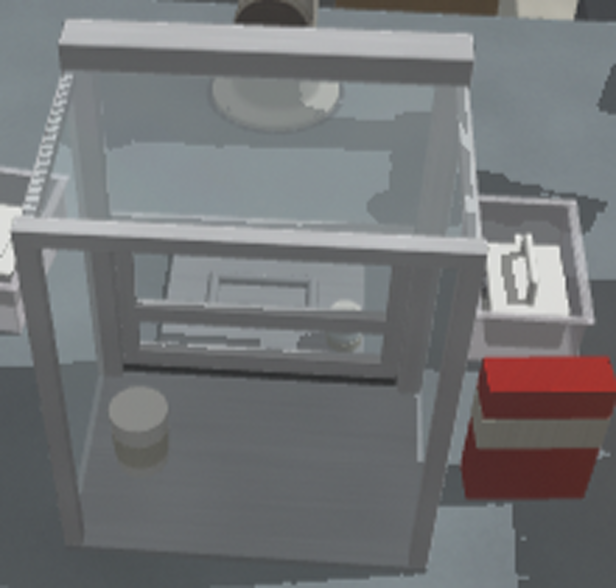

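The crops show:
- **Ledge:** near corners at crop (375,451) and (661,443).
- **Jar:** (393,250).
- **Handle bar:** (432..580,243).
- **Caddy lid:** (83..193, 268..416), with the pull at (147,435).

Next I'll turn these into points.

```bash
cat > h.py <<'E'
import cv2,numpy as np
def load(n): return dict(np.load(f"{n}.npz"))
def ray(c,p):
    R=cv2.Rodrigues(c["rvec"])[0]; o=-R.T@c["tvec"].ravel()
    d=R.T@np.linalg.inv(c["camera_matrix"])@np.array([p[0],p[1],1.]); return o,d
def onz(c,p,z): o,d=ray(c,p); return o+d*(z-o[2])/d[2]
def proj(c,P): return cv2.projectPoints(np.array(P,float).reshape(-1,3),c["rvec"],c["tvec"],c["camera_matrix"],None)[0].reshape(-1,2)
def two(a,b):
    (o1,d1),(o2,d2)=a,b; t=np.linalg.lstsq(np.c_[d1,-d2],o2-o1,rcond=None)[0]
    p,q=o1+d1*t[0],o2+d2*t[1]; return (p+q)/2,np.linalg.norm(p-q)
E
python3 - <<'E'
from h import *
T,S=load("top"),load("scene")
tp=lambda x,y:(104.5+(x+.5)/4,139.5+(y+.5)/4)
sp=lambda x,y:(179.5+(x+.5)/2.8,79.5+(y+.5)/2.8)
pr=lambda n,v:print(n,np.round(np.array(v)*1000,1).tolist())
for n,p,z in[("ledgeNL",(375,451),.012),("NR",(661,443),.012),("L up",(371,285),.012),("R up",(657,220),.012),("jar",(393,250),.07),
 ("roofNL",(149,132),.5),("roofNR",(792,108),.5),("roofFL",(149,62),.5),("roofFR",(790,40),.5),("pull",(147,435),.057),("tub",(645,12),.102),
 ("toteNL",(45,500),.088),("toteNR",(220,496),.088),("toteFL",(49,238),.088),("toteFR",(224,235),.088)]: pr(n,onz(T,tp(*p),z))
im=cv2.imread("pics/top0.png"); m=np.zeros(im.shape[:2],np.uint8); sub=im[200:258,120:160]
print("lid px bright", [np.percentile(sub.min(2),q) for q in(50,70,90)])
m[200:258,120:160]=(sub.min(2)>212)*255
m=cv2.morphologyEx(m,cv2.MORPH_CLOSE,np.ones((9,9))); m=cv2.morphologyEx(m,cv2.MORPH_OPEN,np.ones((9,9)))
c=max(cv2.findContours(m,0,2)[0],key=cv2.contourArea); b=cv2.boxPoints(cv2.minAreaRect(c)); print(b.tolist())
for q in b: pr("lid",onz(T,q,.071))
for q in[(83,270),(193,268),(193,414),(83,416)]: pr("lidhand",onz(T,tp(*q),.071))
for z in(.102,.142,.182):
  pr("hL",onz(T,tp(432,243),z));pr("hR",onz(T,tp(580,243),z))
for y in (278,303): pr("scene line on y~0",two(ray(T,tp(506,243)),ray(S,sp(263,y)))[0])
E
```

```text
ledgeNL [364.9, 151.4, 12.0]
NR [369.3, -109.0, 12.0]
L up [516.3, 155.7, 12.0]
R up [573.2, -108.9, 12.0]
jar [543.3, 128.1, 70.0]
roofNL [580.2, 225.2, 500.0]
roofNR [589.9, -173.1, 500.0]
roofFL [624.4, 226.1, 500.0]
roofFR [632.7, -173.0, 500.0]
pull [382.7, 347.5, 57.0]
tub [748.0, -97.8, 102.0]
toteNL [329.0, 426.0, 88.0]
toteNR [330.8, 274.6, 88.0]
toteFL [556.0, 428.8, 88.0]
toteFR [556.7, 274.5, 88.0]
lid px bright [np.float64(174.0), np.float64(204.0), np.float64(214.0)]
[[127.0, 209.0], [151.0, 209.0], [151.0, 242.0], [127.0, 242.0]]
lid [522.0, 397.6, 71.0]
lid [521.0, 312.1, 71.0]
lid [404.9, 310.1, 71.0]
lid [405.8, 394.7, 71.0]
lidhand [528.8, 403.6, 71.0]
lidhand [529.3, 305.6, 71.0]
lidhand [400.9, 303.4, 71.0]
lidhand [400.2, 400.3, 71.0]
hL [546.1, 90.1, 102.0]
hR [544.5, -38.2, 102.0]
hL [542.4, 86.1, 142.0]
hR [540.8, -38.5, 142.0]
hL [538.6, 82.0, 182.0]
hR [537.1, -38.8, 182.0]
scene line on y~0 [543.7, 24.3, 120.3]
scene line on y~0 [547.4, 25.8, 80.9]
```

```bash
cat >> h.py <<'E'
from scipy.spatial.transform import Rotation as Ro
CY=1.2; CO=np.array([607,26,0.])   # cabinet yaw deg, origin mm
def cab(x,y,z): return CO+Ro.from_euler('z',CY,degrees=True).apply([x,y,z])
def tool(alpha,xyaw):
    """alpha: pitch below level (90=down); xyaw: yaw of tool x when pointing down, relative to cabinet"""
    a=np.radians(alpha); zz=np.array([np.cos(a),0,-np.sin(a)])
    f=np.array([np.sin(a),0,np.cos(a)])           # up-forward
    t=np.radians(xyaw); x=np.cos(t)*f+np.sin(t)*np.array([0,1,0])
    return Ro.from_euler('z',CY,degrees=True).as_matrix()@np.c_[x,np.cross(zz,x),zz]
def plan(pos,R,ahead=6,show=True):
    """pos (mm) = where the point `ahead` mm ahead of TCP should go"""
    from station import r
    s=r.sense(); R0=np.array(s["ee_rot"]); p0=np.array(s["tcp_pos"])*1000
    t=np.array(pos)-ahead*R[:,2]
    print("t",round(s["time_s"],2),"tcp",p0.round(1),"j",np.round(s["joints"],1),"F",np.round(s["wrist_force"],1),"w",round(s["gripper_width"],2))
    print("xyz",(R0.T@(t-p0)).round(0).tolist(),"ang",Ro.from_matrix(R0.T@R).as_rotvec().round(3).tolist(),"tgt",t.round(1))
E
python3 - <<'E'
from h import *
plan(cab(-180,0,250),tool(90,-90))
plan(cab(-180,0,250),tool(50,-90))
T,S=load("top"),load("scene")
for z in(100,110,120,130,140):
  P=[cab(-63,60,z)/1000,cab(-63,-60,z)/1000]
  print(z,((proj(S,P)-[179.5,79.5])*2.8).round(0).tolist(),((proj(T,P)-[104.5,139.5])*4).round(0).tolist())
im=cv2.imread("pics/scene0.png",0); print([(round((y-79.5)*2.8),int(im[y,262:282].mean())) for y in range(165,205)])
E
```

```text
t 0.1 tcp [189.2 595.2 246.6] j [ 87.2  22.1   0.4  -0.  -68.4 -14.8] F [0.8 0.2 0.5] w 1.0
xyz [400.0, 474.0, -8.0] ang [0.002, -0.001, 1.242] tgt [427.   22.2 256. ]
t 0.1 tcp [189.2 595.2 246.6] j [ 87.2  22.1   0.4  -0.  -68.4 -14.8] F [0.8 0.2 0.5] w 1.0
xyz [397.0, 475.0, -7.0] ang [0.606, 0.431, 1.189] tgt [423.2  22.1 254.6]
100 [[313.0, 293.0], [216.0, 288.0]] [[439.0, 247.0], [577.0, 243.0]]
110 [[313.0, 287.0], [215.0, 282.0]] [[438.0, 246.0], [577.0, 242.0]]
120 [[314.0, 281.0], [215.0, 276.0]] [[437.0, 245.0], [577.0, 241.0]]
130 [[314.0, 276.0], [215.0, 270.0]] [[436.0, 244.0], [577.0, 240.0]]
140 [[314.0, 270.0], [215.0, 264.0]] [[434.0, 243.0], [577.0, 238.0]]
[(239, 184), (242, 164), (245, 103), (248, 94), (251, 93), (253, 93), (256, 96), (259, 115), (262, 142), (265, 144), (267, 144), (270, 144), (273, 142), (276, 141), (279, 127), (281, 106), (284, 106), (287, 138), (290, 145), (293, 145), (295, 146), (298, 145), (301, 143), (304, 146), (307, 154), (309, 128), (312, 113), (315, 99), (318, 92), (321, 93), (323, 92), (326, 99), (329, 125), (332, 144), (335, 143), (337, 140), (340, 120), (343, 119), (346, 127), (349, 141)]
```

{"api": "move_arm", "payload": {
  "series": [
    {"grip": 1, "xyz": [200, 237, -4], "angular": [0, 0, 0.6]},
    {"grip": 1, "xyz": [200, 237, -4], "angular": [0, 0, 0.6]},
    {"grip": 1, "xyz": [200, 237, -4], "angular": [0, 0, 0.6]},
    {"grip": 1, "xyz": [200, 237, -4], "angular": [0, 0, 0.6]},
    {"grip": 1, "xyz": [397, 475, -7], "angular": [0.606, 0.431, 1.189]},
    {"grip": 1, "xyz": [397, 475, -7], "angular": [0.606, 0.431, 1.189]},
    {"grip": 0.5, "xyz": [397, 475, -7], "angular": [0.606, 0.431, 1.189]},
    {"grip": 0.5, "xyz": [397, 475, -7], "angular": [0.606, 0.431, 1.189]},
    {"grip": 0.5, "xyz": [397, 475, -7], "angular": [0.606, 0.431, 1.189]},
    {"grip": 0.5, "xyz": [397, 475, -7], "angular": [0.606, 0.431, 1.189]}
  ]
}}

```text
time_s: 1.1
tcp_pos: [0.3844, 0.1422, 0.2734]
ee_rot: [[0.053, -0.798, 0.601], [-0.999, -0.047, 0.024], [0.009, -0.601, -0.799]]
wrist_force: [-3.2, -0.0, -4.3]
gripper_width: 0.723
gripper_force: 0.0
```

```bash
python3 - <<'E'
from h import *
plan(cab(-180,0,250),tool(50,-90))
plan(cab(-113,0,114),tool(50,-90),13)
plan(cab(-113,0,114),tool(40,-90),13)
E
```

```text
t 1.1 tcp [384.4 142.2 273.4] j [ 51.2 -15.6 -61.3  58.7 -32.  -96. ] F [-3.2 -0.  -4.3] w 0.72
xyz [122.0, -14.0, 35.0] ang [0.053, 0.013, 0.03] tgt [423.2  22.1 254.6]
t 1.1 tcp [384.4 142.2 273.4] j [ 51.2 -15.6 -61.3  58.7 -32.  -96. ] F [-3.2 -0.  -4.3] w 0.72
xyz [123.0, 15.0, 177.0] ang [0.053, 0.013, 0.03] tgt [485.7  23.5 124. ]
t 1.1 tcp [384.4 142.2 273.4] j [ 51.2 -15.6 -61.3  58.7 -32.  -96. ] F [-3.2 -0.  -4.3] w 0.72
xyz [123.0, 17.0, 178.0] ang [0.228, 0.015, 0.029] tgt [484.1  23.4 122.4]
```

```bash
python3 - <<'E'
from h import *
plan(cab(-113,0,200),tool(50,-90),13)
from scipy.optimize import least_squares
def fk(p,q):
    a1,H,L1,a2,L2,L=p; q=np.radians(q)
    rz=lambda t:Ro.from_euler('z',t).as_matrix(); ry=lambda t:Ro.from_euler('y',t).as_matrix(); rx=lambda t:Ro.from_euler('x',t).as_matrix()
    A=rz(q[0]); x=A@np.array([a1,0,H]); A=A@ry(q[1]); x=x+A@[0,0,L1]; A=A@ry(-q[2]); x=x+A@[L2,0,a2]
    A=A@rx(q[3])@ry(-q[4]); x=x+A@[L,0,0]; return x,A
qs=[[87.181,22.042,.453,0,-68.411,-14.817],[51.2,-15.6,-61.3,58.7,-32,-96]]
for s in(1,-1):
  q=list(qs[1]); q[3]*=s; print(fk([0]*6,q)[1][:,0])
E
```

```text
t 1.1 tcp [384.4 142.2 273.4] j [ 51.2 -15.6 -61.3  58.7 -32.  -96. ] F [-3.2 -0.  -4.3] w 0.72
xyz [123.0, -37.0, 109.0] ang [0.053, 0.013, 0.03] tgt [485.7  23.5 210. ]
[-0.10521     0.59176156 -0.79921781]
[ 0.60054941  0.02431642 -0.79921781]
```

{"api": "move_arm", "payload": {
  "series": [
    {"grip": 0.5, "xyz": [123, -37, 109], "angular": [0.053, 0.013, 0.03]},
    {"grip": 0.5, "xyz": [123, -37, 109], "angular": [0.053, 0.013, 0.03]},
    {"grip": 0.5, "xyz": [123, -37, 109], "angular": [0.053, 0.013, 0.03]},
    {"grip": 0.5, "xyz": [123, -37, 109], "angular": [0.053, 0.013, 0.03]},
    {"grip": 0.5, "xyz": [123, -37, 109], "angular": [0.053, 0.013, 0.03]},
    {"grip": 0.5, "xyz": [123, -37, 109], "angular": [0.053, 0.013, 0.03]}
  ]
}}

```text
time_s: 1.7
tcp_pos: [0.4624, 0.0346, 0.2531]
ee_rot: [[0.004, -0.803, 0.596], [-1.0, -0.018, -0.018], [0.025, -0.595, -0.803]]
wrist_force: [0.5, -0.5, 0.5]
gripper_width: 0.501
gripper_force: 0.0
```

```bash
cat >> h.py <<'E'
def fk(p,q):
    a1,H,L1,a2,L2,L=p; q=np.radians(q); e=lambda a,t:Ro.from_euler(a,t).as_matrix()
    A=e('z',q[0]); x=A@np.array([a1,0,H]); A=A@e('y',q[1]); x=x+A@[0,0,L1]; A=A@e('y',-q[2]); x=x+A@[L2,0,a2]
    A=A@e('x',-q[3])@e('y',-q[4]); return x+A@[L,0,0],A[:,0]
def log():
    import json; from station import r
    s=r.sense(); open("log.txt","a").write(json.dumps([np.array(s["joints"]).tolist(),np.array(s["tcp_pos"]).tolist(),np.array(s["ee_rot"])[:,2].tolist()])+"\n")
def fit():
    import json; from scipy.optimize import least_squares
    D=[json.loads(l) for l in open("log.txt")]
    f=lambda p:np.concatenate([fk(p,q)[0]-x for q,x,_ in D])
    s=least_squares(f,[.0,.35,.35,.0,.35,.2]); return s.x,np.abs(s.fun).max(),np.linalg.svd(s.jac)[1]
E
python3 - <<'E'
from h import *
import json
open("log.txt","w").write(json.dumps([[87.181,22.042,.453,0,-68.411,-14.817],[.189,.596,.248],[0,0,-1]])+"\n"+json.dumps([[51.2,-15.6,-61.3,58.7,-32,-96.],[.3844,.1422,.2734],[.601,.024,-.799]])+"\n")
log(); print(fit())
plan(cab(-113,0,114),tool(50,-90),13)
E
```

```text
(array([ 0.13375015,  0.44762899,  0.5113422 , -0.0882425 ,  0.33460783,
        0.46677036]), np.float64(0.15927917141385217), array([3.33668954, 2.46223698, 0.74291703, 0.43787106, 0.23671038,
       0.06483359]))
t 1.7 tcp [462.4  34.6 253.1] j [ 13.6  -8.6 -61.3  78.9  -9.2 -88.7] F [ 0.5 -0.5  0.5] w 0.5
xyz [8.0, 58.0, 118.0] ang [0.06, -0.03, 0.002] tgt [485.7  23.5 124. ]
```

```bash
python3 - <<'E'
s=open("h.py").read()
s=s.replace("a1,H,L1,a2,L2,L=p","a1,H,L1,a2,L2,L,d=p").replace("A@np.array([a1,0,H])","A@np.array([a1,d,H])").replace("[.0,.35,.35,.0,.35,.2]","[.0,.35,.35,.0,.35,.2,-.1]")
open("h.py","w").write(s)
E
python3 - <<'E'
from h import *
import json
print(fit()); 
for l in open("log.txt"):
  q,x,z=json.loads(l); print(np.round(z,3),fk([0]*7,q)[1].round(3))
E
```

```text
(array([ 0.32137272, -0.25972068,  0.57045461,  0.15602933,  0.01218947,
        0.15924808, -0.11592304]), np.float64(0.06391096705147187), array([3.33833414, 2.46255061, 1.75755681, 0.71302908, 0.3881912 ,
       0.19896566, 0.06060899]))
[ 0  0 -1] [-0. -0. -1.]
[ 0.601  0.024 -0.799] [ 0.601  0.024 -0.799]
[ 0.596 -0.018 -0.803] [ 0.596 -0.018 -0.803]
```

```bash
python3 - <<'E'
from h import *
plan(cab(-130,0,290),tool(90,-90))
E
```

```text
t 1.7 tcp [462.4  34.6 253.1] j [ 13.6  -8.6 -61.3  78.9  -9.2 -88.7] F [ 0.5 -0.5  0.5] w 0.5
xyz [12.0, -37.0, -26.0] ang [-0.638, -0.029, -0.009] tgt [477.   23.3 296. ]
```

{"api": "move_arm", "payload": {
  "series": [
    {"grip": 0.5, "xyz": [12, -37, -26], "angular": [-0.638, -0.029, -0.009]},
    {"grip": 0.5, "xyz": [12, -37, -26], "angular": [-0.638, -0.029, -0.009]},
    {"grip": 0.5, "xyz": [12, -37, -26], "angular": [-0.638, -0.029, -0.009]},
    {"grip": 0.5, "xyz": [12, -37, -26], "angular": [-0.638, -0.029, -0.009]},
    {"grip": 0.5, "xyz": [12, -37, -26], "angular": [-0.638, -0.029, -0.009]},
    {"grip": 0.5, "xyz": [12, -37, -26], "angular": [-0.638, -0.029, -0.009]}
  ]
}}

```text
time_s: 2.3
tcp_pos: [0.4759, 0.0289, 0.2981]
ee_rot: [[0.012, -0.984, 0.175], [-1.0, -0.016, -0.024], [0.026, -0.175, -0.984]]
wrist_force: [1.1, -1.6, -0.3]
gripper_width: 0.498
gripper_force: 0.0
```

```bash
python3 - <<'E'
from h import *
import json
plan(cab(-130,0,290),tool(90,-90)); log()
D=[json.loads(l) for l in open("log.txt")]
e=lambda a,t:Ro.from_euler(a,t,degrees=True).as_matrix()
A=[];b=[]
for q,x,z in D:
    B1=e('z',q[0]);B2=B1@e('y',q[1]);B3=B2@e('y',-q[2]);B5=B3@e('x',-q[3])@e('y',-q[4]);B6=B5@e('x',-q[5])
    A.append(np.c_[B1[:,0],B1[:,1],B1[:,2],B2[:,2],B3[:,0],B3[:,2],B5[:,0],B5[:,1],B5[:,2]]);b.append(x)
A=np.vstack(A);b=np.hstack(b)
for cols in ([0,1,2,3,4,5,6],[0,1,2,3,4,5,6,8],[0,1,2,3,4,5,6,7],list(range(9))):
    s=np.linalg.lstsq(A[:,cols],b,rcond=None); print(cols,s[0].round(3),np.abs(A[:,cols]@s[0]-b).max().round(4),s[3].min().round(3))
E
```

```text
t 2.3 tcp [475.9  28.9 298.1] j [ 26.5   0.3 -23.1   6.7 -58.3 -28.8] F [ 1.1 -1.6 -0.3] w 0.5
xyz [6.0, -1.0, 2.0] ang [-0.176, -0.027, -0.007] tgt [477.   23.3 296. ]
[0, 1, 2, 3, 4, 5, 6] [ 0.341 -0.135 -0.23   0.535  0.018  0.135  0.13 ] 0.079 0.108
[0, 1, 2, 3, 4, 5, 6, 8] [ 0.123 -0.157 -0.159  0.618  0.042  0.203  0.345  0.138] 0.0119 0.107
[0, 1, 2, 3, 4, 5, 6, 7] [-0.    -0.     0.16   0.565  0.422  0.     0.282 -0.16 ] 0.0003 0.088
[0, 1, 2, 3, 4, 5, 6, 7, 8] [-0.001  0.001  0.162  0.565  0.424 -0.001  0.281 -0.161 -0.001] 0.0002 0.039
```

```bash
cat > k.py <<'E'
from h import *
from scipy.optimize import least_squares
LO=np.array([-179.83,-69.29,-61.27,-181.25,-171.15,-177.46]);HI=np.array([179.83,118.12,80.66,117.63,-9.14,177.46])
e=lambda a,t:Ro.from_euler(a,t,degrees=True).as_matrix()
def FK(q):
    B1=e('z',q[0]);B2=B1@e('y',q[1]);B3=B2@e('y',-q[2]);B5=B3@e('x',-q[3])@e('y',-q[4])
    p=B1[:,2]*160+B2[:,2]*565+B3[:,0]*422+B5@[282,-160,0]
    M=np.array([[0,0,1],[-1,0,0],[0,-1,0.]])
    return p,B5@M@e('z',-q[5])
def IK(pos,R,ahead=6,q0=None,n=30,seed=0):
    t=np.array(pos)-ahead*R[:,2]; rng=np.random.default_rng(seed); out=[]
    f=lambda q:np.r_[(FK(q)[0]-t)/100,Ro.from_matrix(FK(q)[1].T@R).as_rotvec()*3]
    for i in range(n if q0 is None else 1):
        s=least_squares(f,np.clip(q0,LO+.01,HI-.01) if q0 is not None else rng.uniform(LO,HI),bounds=(LO,HI))
        if np.abs(s.fun).max()<.01 and not any(np.abs(s.x-o).max()<3 for o in out): out.append(s.x)
    return out
E
python3 - <<'E'
from k import *
from station import r
s=r.sense(); p,R=FK(s["joints"]); print(p,np.abs(R-s["ee_rot"]).max())
for al in (30,40,50,60):
  for yw in(-90,90):
    for z in(114,333): print("bar",al,yw,z,[q.round(0).tolist() for q in IK(cab(-63,0,z),tool(al,yw),13,n=15)])
for al in (50,):
  for yw in(0,180):
    for x in(-235,25): print("push",al,yw,x,[q.round(0).tolist() for q in IK(cab(x,-18,50),tool(al,yw),13,n=15)])
E
```

```text
[476.28016138  28.8027583  297.01974859] 4.440892098500626e-16
bar 30 -90 114 [[-24.0, 21.0, -50.0, -148.0, -43.0, 168.0]]
bar 30 -90 333 []
bar 30 90 114 [[-24.0, 21.0, -50.0, -148.0, -43.0, -12.0]]
bar 30 90 333 []
bar 40 -90 114 [[-14.0, 13.0, -37.0, -128.0, -15.0, 139.0]]
bar 40 -90 333 []
bar 40 90 114 [[-14.0, 13.0, -37.0, -128.0, -15.0, -41.0]]
bar 40 90 333 []
bar 50 -90 114 []
bar 50 -90 333 [[23.0, -7.0, -43.0, 42.0, -21.0, -57.0]]
bar 50 90 114 []
bar 50 90 333 [[23.0, -7.0, -43.0, 42.0, -21.0, 123.0]]
bar 60 -90 114 []
bar 60 -90 333 [[25.0, -4.0, -29.0, 19.0, -38.0, -37.0]]
bar 60 90 114 []
bar 60 90 333 [[25.0, -4.0, -29.0, 19.0, -38.0, 143.0]]
push 50 0 -235 [[-26.0, 10.0, -53.0, -120.0, -20.0, -126.0]]
push 50 0 25 []
push 50 180 -235 [[-26.0, 10.0, -53.0, -120.0, -20.0, 54.0]]
push 50 180 25 []
```

```bash
time python3 - <<'E'
from k import *
from multiprocessing import Pool
g=lambda al,yw,gm:tool(al,yw)@e('y',gm)
jobs=[("bar",al,-90,gm,z) for al in(35,45,55,65,75) for gm in(-30,0,30) for z in(114,333)]+[("push",al,180,0,x) for al in(30,40,50,60,70) for x in(-235,-100,25)]
def run(j):
    k,al,yw,gm,v=j
    return j,IK(cab(-63,0,v) if k=="bar" else cab(v,-18,50),g(al,yw,gm),13,n=60)
with Pool() as P:
    for j,o in P.map(run,jobs): print(*j,[q.round(0).astype(int).tolist() for q in o])
E
```

```text
bar 35 -90 -30 114 [[-22, 22, -28, -92, -47, 112]]
bar 35 -90 -30 333 [[-9, -2, -17, -62, -44, 61]]
bar 35 -90 0 114 [[-21, 17, -45, -142, -30, 159]]
bar 35 -90 0 333 []
bar 35 -90 30 114 []
bar 35 -90 30 333 [[24, -1, -54, 96, -48, -118]]
bar 45 -90 -30 114 [[-14, 19, -24, -78, -41, 88]]
bar 45 -90 -30 333 [[-3, -1, -14, -49, -46, 43]]
bar 45 -90 0 114 []
bar 45 -90 0 333 []
bar 45 -90 30 114 []
bar 45 -90 30 333 [[31, 0, -48, 75, -50, -99]]
bar 55 -90 -30 114 [[-7, 18, -21, -63, -40, 65]]
bar 55 -90 -30 333 [[-1, 1, -10, -40, -53, 29]]
bar 55 -90 0 114 []
bar 55 -90 0 333 [[25, -6, -36, 28, -30, -45]]
bar 55 -90 30 114 [[18, 18, -58, 104, -40, -125]]
bar 55 -90 30 333 [[35, 2, -40, 58, -55, -81]]
bar 65 -90 -30 114 [[-3, 19, -18, -50, -43, 46]]
bar 65 -90 -30 333 [[1, 4, -6, -35, -61, 19]]
bar 65 -90 0 114 []
bar 65 -90 0 333 [[25, -2, -24, 14, -45, -31]]
bar 65 -90 30 114 [[26, 19, -53, 78, -38, -103]]
bar 65 -90 30 333 [[36, 4, -32, 45, -61, -66]]
bar 75 -90 -30 114 [[-1, 20, -14, -42, -50, 32]]
bar 75 -90 -30 333 [[1, 7, 0, -32, -70, 12]]
bar 75 -90 0 114 [[22, 15, -36, 13, -26, -32]]
bar 75 -90 0 333 [[23, 3, -14, 6, -59, -24]]
bar 75 -90 30 114 [[31, 21, -44, 54, -43, -80]]
bar 75 -90 30 333 [[35, 8, -23, 35, -69, -54]]
push 30 180 0 -235 []
push 30 180 0 -100 [[-33, 38, -59, -148, -66, 94]]
push 30 180 0 25 [[-22, 35, -42, -153, -48, 83]]
push 40 180 0 -235 []
push 40 180 0 -100 [[-27, 25, -51, -144, -38, 79]]
push 40 180 0 25 [[-18, 28, -33, -143, -24, 68]]
push 50 180 0 -235 [[-26, 10, -53, -120, -20, 54]]
push 50 180 0 -100 []
push 50 180 0 25 []
push 60 180 0 -235 []
push 60 180 0 -100 []
push 60 180 0 25 []
push 70 180 0 -235 []
push 70 180 0 -100 []
push 70 180 0 25 []
real	1m3.881s
user	3m40.568s
sys	0m0.296s
```

```bash
python3 - <<'E'
from k import *
g=lambda al,gm:tool(al,-90)@e('y',gm)
R=g(40,-30); z=R[:,2]; B=cab(-63,0,114)
print(z)
plan(cab(-130,-20,260),g(75,-30)); plan(B-70*z+[0,0,60],R,13)
from station import r
q=np.array(r.sense()["joints"])
for pos,RR,a in[(cab(-130,-20,260),g(75,-30),6),(cab(-130,-20,230),g(57,-30),6),(B-70*z+[0,0,60],R,13),(B-70*z,R,13),(B,R,13),(B+[0,0,110],R,13),(B+[0,0,220],R,13)]:
    q=IK(pos,RR,a,q); print(np.round(q,1).tolist()); q=q[0]
E
```

```text
[ 0.65279724  0.51378384 -0.5566704 ]
t 2.3 tcp [475.9  28.9 298.1] j [ 26.5   0.3 -23.1   6.7 -58.3 -28.8] F [ 1.1 -1.6 -0.3] w 0.5
xyz [28.0, 6.0, 33.0] ang [0.083, -0.551, -0.026] tgt [4.762e+02 3.000e-01 2.650e+02]
t 2.3 tcp [475.9  28.9 298.1] j [ 26.5   0.3 -23.1   6.7 -58.3 -28.8] F [ 1.1 -1.6 -0.3] w 0.5
xyz [45.0, 1.0, 80.0] ang [0.683, -0.53, -0.177] tgt [489.8 -18.  220.2]
[[-1.5, 5.0, -13.7, -35.0, -62.8, 20.8]]
[[-6.1, 2.5, -22.2, -48.6, -47.9, 44.6]]
[[-19.1, 5.7, -25.0, -70.4, -47.9, 80.1]]
[[-22.4, 12.9, -27.7, -77.8, -47.8, 94.0]]
[[-17.8, 19.9, -25.7, -85.2, -43.7, 100.2]]
[[-11.3, 7.1, -21.3, -69.7, -42.3, 73.8]]
[[-5.7, -1.7, -15.3, -55.2, -44.6, 51.1]]
```

Joint paths are smooth; go via two waypoints to the pre-grasp.

{"api": "move_arm", "payload": {
  "series": [
    {"grip": 0.5, "xyz": [28, 6, 33], "angular": [0.083, -0.551, -0.026]},
    {"grip": 0.5, "xyz": [28, 6, 33], "angular": [0.083, -0.551, -0.026]},
    {"grip": 0.5, "xyz": [28, 6, 33], "angular": [0.083, -0.551, -0.026]},
    {"grip": 0.5, "xyz": [28, 6, 33], "angular": [0.083, -0.551, -0.026]},
    {"grip": 0.5, "xyz": [28, 6, 33], "angular": [0.083, -0.551, -0.026]},
    {"grip": 0.5, "xyz": [45, 1, 80], "angular": [0.683, -0.53, -0.177]},
    {"grip": 0.5, "xyz": [45, 1, 80], "angular": [0.683, -0.53, -0.177]},
    {"grip": 0.5, "xyz": [45, 1, 80], "angular": [0.683, -0.53, -0.177]},
    {"grip": 0.5, "xyz": [45, 1, 80], "angular": [0.683, -0.53, -0.177]},
    {"grip": 0.5, "xyz": [45, 1, 80], "angular": [0.683, -0.53, -0.177]}
  ]
}}

```text
time_s: 3.3
tcp_pos: [0.489, -0.0203, 0.2188]
ee_rot: [[0.398, -0.639, 0.658], [-0.862, -0.014, 0.508], [-0.315, -0.769, -0.557]]
wrist_force: [-0.3, -0.5, -0.7]
gripper_width: 0.5
gripper_force: 0.0
```

```bash
python3 - <<'E'
from k import *
R=tool(40,-90)@e('y',-30); B=cab(-63,0,114)
plan(B-70*R[:,2],R,13); plan(B,R,13)
E
```

```text
t 3.3 tcp [489.  -20.3 218.8] j [-19.5   5.9 -25.2 -70.8 -47.6  81.1] F [-0.3 -0.5 -0.7] w 0.5
xyz [17.0, 44.0, 34.0] ang [-0.003, -0.007, 0.003] tgt [489.8 -18.  160.2]
t 3.3 tcp [489.  -20.3 218.8] j [-19.5   5.9 -25.2 -70.8 -47.6  81.1] F [-0.3 -0.5 -0.7] w 0.5
xyz [16.0, 45.0, 104.0] ang [-0.003, -0.007, 0.003] tgt [535.5  18.  121.2]
```

{"api": "move_arm", "payload": {
  "series": [
    {"grip": 0.5, "xyz": [17, 44, 34], "angular": [0, 0, 0]},
    {"grip": 0.5, "xyz": [17, 44, 34], "angular": [0, 0, 0]},
    {"grip": 0.5, "xyz": [17, 45, 60], "angular": [0, 0, 0]},
    {"grip": 0.5, "xyz": [16, 45, 80], "angular": [0, 0, 0]},
    {"grip": 0.5, "xyz": [16, 45, 95], "angular": [0, 0, 0]},
    {"grip": 0.5, "xyz": [16, 45, 104], "angular": [0, 0, 0]},
    {"grip": 0.5, "xyz": [16, 45, 104], "angular": [0, 0, 0]}
  ]
}}

```text
time_s: 4.0
tcp_pos: [0.5363, 0.0179, 0.1213]
ee_rot: [[0.397, -0.641, 0.657], [-0.861, -0.013, 0.509], [-0.317, -0.767, -0.557]]
wrist_force: [-0.4, -0.6, 0.1]
gripper_width: 0.5
gripper_force: 0.0
```

```bash
python3 - <<'E'
from k import *
from station import r
R=tool(40,-90)@e('y',-30); B=cab(-63,0,114)
plan(B,R,13)
a=r.capture("scene")["img"][120:240,200:360,::-1]; t=r.capture("top")["img"][150:270,170:330,::-1]
cv2.imwrite("pics/a2.png",cv2.resize(np.hstack([a,t]),None,fx=2.5,fy=2.5,interpolation=cv2.INTER_CUBIC))
E
```

```text
t 4.0 tcp [536.3  17.9 121.3] j [-17.8  20.  -25.8 -85.7 -43.4 100.6] F [-0.4 -0.6  0.1] w 0.5
xyz [-0.0, 1.0, -0.0] ang [-0.002, -0.006, 0.001] tgt [535.5  18.  121.2]
```

View pics/a2.png

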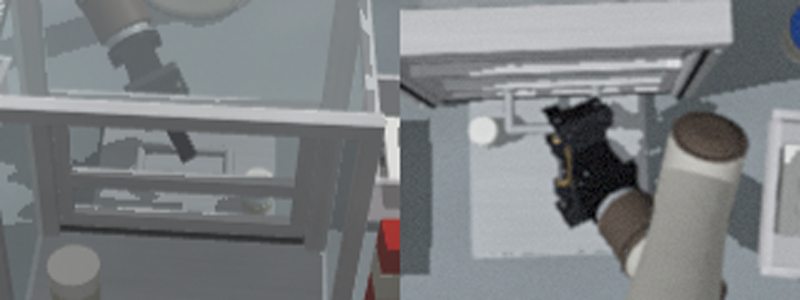

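The fingers straddle the handle bar between its arms, at about (190,150) in the scene half and (580,105) in the top half. Next I'll close them and check the grip.

{"api": "move_arm", "payload": {
  "series": [
    {"grip": 0, "xyz": [0, 0, 0], "angular": [0, 0, 0]},
    {"grip": 0, "xyz": [0, 0, 0], "angular": [0, 0, 0]},
    {"grip": 0, "xyz": [0, 0, 0], "angular": [0, 0, 0]},
    {"grip": 0, "xyz": [0, 0, 0], "angular": [0, 0, 0]},
    {"grip": 0, "xyz": [0, 0, 0], "angular": [0, 0, 0]},
    {"grip": 0, "xyz": [0, 0, 0], "angular": [0, 0, 0]}
  ]
}}

```text
time_s: 4.7
tcp_pos: [0.535, 0.0163, 0.121]
ee_rot: [[0.395, -0.642, 0.657], [-0.862, -0.012, 0.506], [-0.317, -0.767, -0.558]]
wrist_force: [-5.8, -2.3, -0.3]
gripper_width: 0.15
gripper_force: 30.0
```

```bash
python3 - <<'E'
from k import *
R=tool(40,-90)@e('y',-30); B=cab(-63,0,114)
for z in (120,220,326,332): plan(cab(-63,0,z),R,13)
E
```

```text
t 4.7 tcp [535.   16.3 121. ] j [-18.   19.9 -25.9 -85.6 -43.3 100.7] F [-5.8 -2.3 -0.3] w 0.15
xyz [-3.0, -5.0, -2.0] ang [-0.002, -0.009, -0.001] tgt [535.5  18.  127.2]
t 4.7 tcp [535.   16.3 121. ] j [-18.   19.9 -25.9 -85.6 -43.3 100.7] F [-5.8 -2.3 -0.3] w 0.15
xyz [-35.0, -82.0, -58.0] ang [-0.002, -0.009, -0.001] tgt [535.5  18.  227.2]
t 4.7 tcp [535.   16.3 121. ] j [-18.   19.9 -25.9 -85.6 -43.3 100.7] F [-5.8 -2.3 -0.3] w 0.15
xyz [-69.0, -163.0, -117.0] ang [-0.002, -0.009, -0.001] tgt [535.5  18.  333.2]
t 4.7 tcp [535.   16.3 121. ] j [-18.   19.9 -25.9 -85.6 -43.3 100.7] F [-5.8 -2.3 -0.3] w 0.15
xyz [-70.0, -168.0, -121.0] ang [-0.002, -0.009, -0.001] tgt [535.5  18.  339.2]
```

{"api": "move_arm", "payload": {
  "series": [
    {"grip": 0, "xyz": [-3, -8, -6], "angular": [0, 0, 0]},
    {"grip": 0, "xyz": [-10, -23, -17], "angular": [0, 0, 0]},
    {"grip": 0, "xyz": [-17, -42, -31], "angular": [0, 0, 0]},
    {"grip": 0, "xyz": [-25, -61, -45], "angular": [0, 0, 0]},
    {"grip": 0, "xyz": [-33, -81, -59], "angular": [0, 0, 0]},
    {"grip": 0, "xyz": [-41, -100, -73], "angular": [0, 0, 0]},
    {"grip": 0, "xyz": [-49, -119, -86], "angular": [0, 0, 0]},
    {"grip": 0, "xyz": [-57, -138, -100], "angular": [0, 0, 0]},
    {"grip": 0, "xyz": [-63, -153, -112], "angular": [0, 0, 0]},
    {"grip": 0, "xyz": [-63, -153, -112], "angular": [0, 0, 0]}
  ]
}}

```text
time_s: 5.7
tcp_pos: [0.535, 0.0163, 0.3242]
ee_rot: [[0.399, -0.637, 0.659], [-0.861, -0.014, 0.508], [-0.314, -0.771, -0.554]]
wrist_force: [-7.1, -3.5, 3.7]
gripper_width: 0.154
gripper_force: 30.0
```

```bash
python3 - <<'E'
from k import *
R=tool(40,-90)@e('y',-30)
plan(cab(-63,0,332),R,13)
E
```

```text
t 5.7 tcp [535.   16.3 324.2] j [ -6.6  -0.7 -16.6 -57.5 -43.5  54.8] F [-7.1 -3.5  3.7] w 0.15
xyz [-6.0, -12.0, -7.0] ang [-0.006, -0.007, 0.004] tgt [535.5  18.  339.2]
```

{"api": "move_arm", "payload": {
  "series": [
    {"grip": 0, "xyz": [-1.6, -3.8, -2.8], "angular": [0, 0, 0]},
    {"grip": 0, "xyz": [-3.2, -7.7, -5.6], "angular": [0, 0, 0]},
    {"grip": 0, "xyz": [-4.1, -10, -7.2], "angular": [0, 0, 0]},
    {"grip": 0, "xyz": [-4.1, -10, -7.2], "angular": [0, 0, 0]}
  ]
}}

```text
time_s: 6.1
tcp_pos: [0.535, 0.0163, 0.3341]
ee_rot: [[0.396, -0.641, 0.657], [-0.861, -0.012, 0.508], [-0.318, -0.767, -0.557]]
wrist_force: [-2.4, 0.0, -2.3]
gripper_width: 0.15
gripper_force: 30.0
```

{"api": "move_arm", "payload": {
  "series": [
    {"grip": 0, "xyz": [-0.6, -1.5, -1.1], "angular": [0, 0, 0]},
    {"grip": 0, "xyz": [-1.0, -2.3, -1.7], "angular": [0, 0, 0]},
    {"grip": 0, "xyz": [-1.0, -2.3, -1.7], "angular": [0, 0, 0]}
  ]
}}

```text
time_s: 6.4
tcp_pos: [0.535, 0.0162, 0.3373]
ee_rot: [[0.396, -0.641, 0.657], [-0.861, -0.012, 0.508], [-0.318, -0.767, -0.557]]
wrist_force: [-2.1, 1.4, -4.4]
gripper_width: 0.155
gripper_force: 30.0
```

{"api": "move_arm", "payload": {
  "series": [
    {"grip": 0, "xyz": [-0.6, -1.5, -1.1], "angular": [0, 0, 0]},
    {"grip": 0, "xyz": [-1.3, -3.1, -2.2], "angular": [0, 0, 0]},
    {"grip": 0, "xyz": [-1.3, -3.1, -2.2], "angular": [0, 0, 0]}
  ]
}}

```text
time_s: 6.7
tcp_pos: [0.535, 0.0163, 0.3394]
ee_rot: [[0.394, -0.643, 0.656], [-0.862, -0.011, 0.507], [-0.319, -0.765, -0.559]]
wrist_force: [1.1, 3.2, -13.4]
gripper_width: 0.149
gripper_force: 30.0
```

{"api": "move_arm", "payload": {
  "series": [
    {"grip": 0, "xyz": [-0.6, -1.5, -1.1], "angular": [0, 0, 0]},
    {"grip": 0, "xyz": [-1.3, -3.1, -2.2], "angular": [0, 0, 0]},
    {"grip": 0, "xyz": [-1.3, -3.1, -2.2], "angular": [0, 0, 0]}
  ]
}}

```text
time_s: 7.0
tcp_pos: [0.5349, 0.0162, 0.3396]
ee_rot: [[0.391, -0.648, 0.654], [-0.862, -0.01, 0.506], [-0.322, -0.762, -0.562]]
wrist_force: [11.6, 5.5, -25.1]
gripper_width: 0.146
gripper_force: 30.0
```

{"api": "move_arm", "payload": {
  "series": [
    {"grip": 0, "xyz": [1.6, 3.8, 2.8], "angular": [0, 0, 0]},
    {"grip": 0.5, "xyz": [1.6, 3.8, 2.8], "angular": [0, 0, 0]},
    {"grip": 0.5, "xyz": [1.6, 3.8, 2.8], "angular": [0, 0, 0]},
    {"grip": 0.5, "xyz": [1.6, 3.8, 2.8], "angular": [0, 0, 0]},
    {"grip": 0.5, "xyz": [1.6, 3.8, 2.8], "angular": [0, 0, 0]}
  ]
}}

```text
time_s: 7.5
tcp_pos: [0.5375, 0.0152, 0.3444]
ee_rot: [[0.396, -0.634, 0.664], [-0.863, -0.011, 0.505], [-0.313, -0.773, -0.552]]
wrist_force: [0.9, 0.2, 0.7]
gripper_width: 0.43
gripper_force: 0.0
```

```bash
python3 - <<'E'
from k import *
from station import r
R=tool(40,-90)@e('y',-30); s=r.sense(); p=np.array(s["tcp_pos"])*1000
print("retreat");plan(p-110*R[:,2],R,0)
K=np.array([464.8,353.2,102.])
q0=np.array(s["joints"])
qr=IK(p-110*R[:,2],R,0,q0)[0]; print(qr.round(1))
for yw in(0,180):
    q=qr
    for pos,RR in[(np.array([440,200,300]),None),(K+[0,0,150],tool(90,yw)),(K,tool(90,yw)),(cab(-145,-18,250),tool(90,yw)),(cab(-145,-18,110),tool(90,yw))]:
        if RR is None: continue
        o=IK(pos,RR,6,q); print(yw,np.round(o,1).tolist()); q=o[0] if o else q
        if not o: print([x.round(0).tolist() for x in IK(pos,RR,6,n=30)])
# bar check: predicted top/scene pixels of bar & pull
T,S=load("top"),load("scene"); Kx=e('z',1.2)
for n,o in[("bar-",(-40,0,97)),("bar+",(40,0,97)),("pull",(-90,0,52))]:
    P=(np.array([464.8,353.2,5])+Kx@np.array(o))/1000
    print(n,((proj(T,P)-[104.5,139.5])*4).round(0),((proj(S,P)-[179.5,79.5])*2.8).round(0))
E
```

```text
retreat
t 7.5 tcp [537.5  15.2 344.4] j [ -5.7  -1.9 -15.3 -55.2 -43.8  51.2] F [0.9 0.2 0.7] w 0.43
xyz [1.0, -1.0, -110.0] ang [-0.011, -0.011, 0.003] tgt [465.7 -41.3 405.7]
[-16.7  -9.1 -13.  -52.4 -59.   49.4]
0 [[53.1, 17.6, -4.5, 0.0, -67.9, 38.1]]
0 [[53.1, 25.7, -15.7, -0.0, -48.6, 38.1]]
0 [[20.9, 5.5, -20.4, 0.0, -64.1, 70.3]]
0 [[20.9, 14.9, -32.0, -0.0, -43.1, 70.3]]
180 [[53.1, 17.6, -4.5, -0.0, -67.9, -141.9]]
180 [[53.1, 25.7, -15.7, -0.0, -48.6, -141.9]]
180 [[20.9, 5.5, -20.4, 0.0, -64.1, -109.7]]
180 [[20.9, 14.9, -32.0, -0.0, -43.1, -109.7]]
bar- [[128. 388.]] [[528. 241.]]
bar+ [[128. 295.]] [[534. 285.]]
pull [[143. 445.]] [[520. 241.]]
```

{"api": "move_arm", "payload": {
  "series": [
    {"grip": 0.6, "xyz": [1, -1, -40], "angular": [0, 0, 0]},
    {"grip": 0.6, "xyz": [1, -1, -80], "angular": [0, 0, 0]},
    {"grip": 1, "xyz": [1, -1, -110], "angular": [0, 0, 0]},
    {"grip": 1, "xyz": [1, -1, -110], "angular": [0, 0, 0]}
  ]
}}

```text
time_s: 7.9
tcp_pos: [0.4643, -0.0429, 0.4083]
ee_rot: [[0.395, -0.631, 0.667], [-0.865, -0.012, 0.501], [-0.309, -0.775, -0.551]]
wrist_force: [0.9, 0.2, 0.2]
gripper_width: 0.701
gripper_force: 0.0
```

```bash
python3 - <<'E'
from k import *
K=np.array([464.8,353.2,102.])
plan(K+[0,0,150],tool(90,0))
from station import r
c=r.capture("top"); np.savez("top1.npz",**c); cv2.imwrite("pics/top1.png",c["img"][:,:,::-1])
c=r.capture("scene"); np.savez("scene1.npz",**c)
a=c["img"][120:240,200:360,::-1]; t=load("top1")["img"][150:270,105:265,::-1]
cv2.imwrite("pics/a3.png",cv2.resize(np.hstack([a,t]),None,fx=2.5,fy=2.5,interpolation=cv2.INTER_CUBIC))
E
```

```text
t 7.9 tcp [464.3 -42.9 408.3] j [-16.6  -9.7 -13.5 -52.4 -57.9  49.6] F [0.9 0.2 0.2] w 0.7
xyz [-296.0, 112.0, 282.0] ang [-1.016, -0.297, -1.21] tgt [464.8 353.2 258. ]
```

View pics/a3.png

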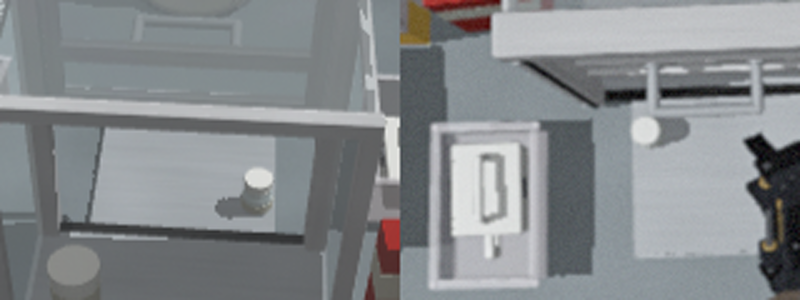

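The sash is up, with its handle at about (190,25) in the scene half, and the doorway is clear. Next is the approach over the caddy.

{"api": "move_arm", "payload": {
  "series": [
    {"grip": 1, "xyz": [-296, 112, 282], "angular": [-1.016, -0.297, -1.21]},
    {"grip": 1, "xyz": [-296, 112, 282], "angular": [-1.016, -0.297, -1.21]},
    {"grip": 1, "xyz": [-296, 112, 282], "angular": [-1.016, -0.297, -1.21]},
    {"grip": 1, "xyz": [-296, 112, 282], "angular": [-1.016, -0.297, -1.21]},
    {"grip": 1, "xyz": [-296, 112, 282], "angular": [-1.016, -0.297, -1.21]},
    {"grip": 1, "xyz": [-296, 112, 282], "angular": [-1.016, -0.297, -1.21]},
    {"grip": 1, "xyz": [-296, 112, 282], "angular": [-1.016, -0.297, -1.21]},
    {"grip": 1, "xyz": [-296, 112, 282], "angular": [-1.016, -0.297, -1.21]},
    {"grip": 1, "xyz": [-296, 112, 282], "angular": [-1.016, -0.297, -1.21]},
    {"grip": 1, "xyz": [-296, 112, 282], "angular": [-1.016, -0.297, -1.21]}
  ]
}}

```text
time_s: 9.0
tcp_pos: [0.46, 0.3602, 0.2499]
ee_rot: [[0.999, -0.047, 0.005], [-0.047, -0.997, 0.066], [0.001, -0.066, -0.998]]
wrist_force: [-0.2, -1.0, 0.1]
gripper_width: 1.002
gripper_force: 0.0
```

```bash
python3 - <<'E'
from k import *
K=np.array([464.8,353.2,102.])
plan(K+[0,0,150],tool(90,0))
T=load("top1")
tp=lambda x,y:(104.5+(x-400+.5)/2.5,149.5+(y+.5)/2.5)
for q in[(452,146),(521,143),(522,233),(453,235)]: print("lid",(1000*onz(T,tp(*q),.071)).round(1))
for q in[(485,253),(499,253),(492,253)]: print("pull",(1000*onz(T,tp(*q),.057)).round(1))
E
```

```text
t 9.0 tcp [460.  360.2 249.9] j [ 52.9  16.8  -6.2  -2.3 -63.9  35.4] F [-0.2 -1.   0.1] w 1.0
xyz [5.0, 6.0, -9.0] ang [-0.066, -0.004, -0.068] tgt [464.8 353.2 258. ]
lid [525.3 403.   71. ]
lid [528.4 304.8  71. ]
lid [401.7 301.2  71. ]
lid [399.9 398.5  71. ]
pull [374.  356.9  57. ]
pull [373.8 337.   57. ]
pull [373.9 346.9  57. ]
```

{"api": "move_arm", "payload": {
  "series": [
    {"grip": 1, "xyz": [5, 6, 0], "angular": [-0.066, -0.004, -0.068]},
    {"grip": 1, "xyz": [4.5, 1, 40], "angular": [-0.066, -0.004, -0.068]},
    {"grip": 1, "xyz": [4.5, -2, 80], "angular": [-0.066, -0.004, -0.068]},
    {"grip": 1, "xyz": [4.5, -2, 115], "angular": [-0.066, -0.004, -0.068]},
    {"grip": 1, "xyz": [4.5, -2, 135], "angular": [-0.066, -0.004, -0.068]},
    {"grip": 1, "xyz": [4.5, -2, 135], "angular": [-0.066, -0.004, -0.068]}
  ]
}}

```text
time_s: 9.6
tcp_pos: [0.4662, 0.3684, 0.1156]
ee_rot: [[1.0, 0.013, 0.001], [0.013, -1.0, 0.003], [0.001, -0.003, -1.0]]
wrist_force: [0.0, 0.7, -0.4]
gripper_width: 0.996
gripper_force: 0.0
```

```bash
python3 - <<'E'
from k import *
plan([464.5,352,102],tool(90,0))
E
```

```text
t 9.6 tcp [466.2 368.4 115.6] j [ 53.9  26.1 -13.9  -0.1 -49.9  36.9] F [ 0.   0.7 -0.4] w 1.0
xyz [-2.0, 16.0, 8.0] ang [-0.003, -0.001, -0.008] tgt [464.5 352.  108. ]
```

{"api": "move_arm", "payload": {
  "series": [
    {"grip": 1, "xyz": [-2, 16, 0], "angular": [0, 0, -0.008]},
    {"grip": 1, "xyz": [-2, 16, 7], "angular": [0, 0, -0.008]},
    {"grip": 0, "xyz": [-2, 16, 7], "angular": [0, 0, -0.008]},
    {"grip": 0, "xyz": [-2, 16, 7], "angular": [0, 0, -0.008]},
    {"grip": 0, "xyz": [-2, 16, 7], "angular": [0, 0, -0.008]},
    {"grip": 0, "xyz": [-2, 16, 7], "angular": [0, 0, -0.008]},
    {"grip": 0, "xyz": [-2, 16, 7], "angular": [0, 0, -0.008]},
    {"grip": 0, "xyz": [-2, 16, 7], "angular": [0, 0, -0.008]},
    {"grip": 0, "xyz": [-2, 16, 7], "angular": [0, 0, -0.008]},
    {"grip": 0, "xyz": [-2, 16, 7], "angular": [0, 0, -0.008]}
  ]
}}

```text
time_s: 10.6
tcp_pos: [0.4654, 0.3517, 0.1119]
ee_rot: [[1.0, 0.02, 0.004], [0.02, -1.0, 0.006], [0.004, -0.006, -1.0]]
wrist_force: [-1.3, 0.7, 0.4]
gripper_width: 0.359
gripper_force: 0.0
```

```bash
python3 - <<'E'
from k import *
plan([464.5,352,222],tool(90,0))
plan(np.r_[cab(-145,-18,0)[:2],222],tool(90,0))
E
```

```text
t 10.6 tcp [465.4 351.7 111.9] j [ 53.   25.3 -15.9  -0.  -48.4  38.2] F [-1.3  0.7  0.4] w 0.36
xyz [-0.0, -1.0, -116.0] ang [-0.006, -0.004, -0.001] tgt [464.5 352.  228. ]
t 10.6 tcp [465.4 351.7 111.9] j [ 53.   25.3 -15.9  -0.  -48.4  38.2] F [-1.3  0.7  0.4] w 0.36
xyz [-9.0, 346.0, -118.0] ang [-0.006, -0.004, -0.001] tgt [462.4   5.  228. ]
```

Still closing; continue.

{"api": "move_arm", "payload": {
  "series": [
    {"grip": 0, "xyz": [0, 0, 1], "angular": [0, 0, 0]},
    {"grip": 0, "xyz": [0, 0, 1], "angular": [0, 0, 0]},
    {"grip": 0, "xyz": [0, 0, 1], "angular": [0, 0, 0]},
    {"grip": 0, "xyz": [0, 0, 1], "angular": [0, 0, 0]},
    {"grip": 0, "xyz": [0, 0, 1], "angular": [0, 0, 0]}
  ]
}}

```text
time_s: 11.1
tcp_pos: [0.4655, 0.3519, 0.1107]
ee_rot: [[1.0, 0.02, 0.004], [0.02, -1.0, 0.007], [0.004, -0.006, -1.0]]
wrist_force: [1.1, 1.3, -1.6]
gripper_width: 0.125
gripper_force: 30.0
```

{"api": "move_arm", "payload": {
  "series": [
    {"grip": 0, "xyz": [0, 0, -5], "angular": [0, 0, 0]},
    {"grip": 0, "xyz": [0, 0, -12], "angular": [0, 0, 0]},
    {"grip": 0, "xyz": [0, 0, -25], "angular": [0, 0, 0]},
    {"grip": 0, "xyz": [0, 0, -40], "angular": [0, 0, 0]},
    {"grip": 0, "xyz": [0, 0, -40], "angular": [0, 0, 0]}
  ]
}}

```text
time_s: 11.6
tcp_pos: [0.4665, 0.3526, 0.154]
ee_rot: [[1.0, 0.02, 0.008], [0.02, -1.0, 0.01], [0.008, -0.01, -1.0]]
wrist_force: [1.2, 1.1, -4.0]
gripper_width: 0.126
gripper_force: 30.0
```

```bash
python3 - <<'E'
from k import *
plan([464.5,352,232],tool(90,0))
plan(np.r_[cab(-145,-18,0)[:2],232],tool(90,0))
from station import r
c=r.capture("scene"); cv2.imwrite("pics/lift.png",cv2.resize(c["img"][90:250,220:420,::-1],None,fx=3,fy=3))
E
```

```text
t 11.6 tcp [466.5 352.6 154. ] j [ 52.9  22.6 -13.3   0.  -53.4  38.2] F [ 1.2  1.1 -4. ] w 0.13
xyz [-1.0, -0.0, -84.0] ang [-0.01, -0.008, -0.001] tgt [464.5 352.  238. ]
t 11.6 tcp [466.5 352.6 154. ] j [ 52.9  22.6 -13.3   0.  -53.4  38.2] F [ 1.2  1.1 -4. ] w 0.13
xyz [-10.0, 347.0, -88.0] ang [-0.01, -0.008, -0.001] tgt [462.4   5.  238. ]
```

View pics/lift.png

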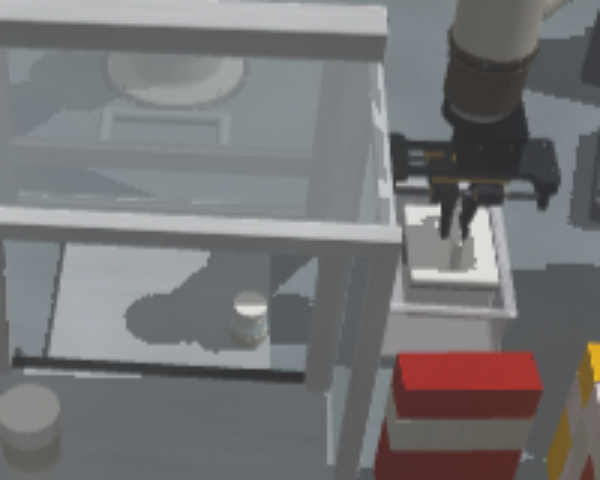

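The caddy hangs level from the bar inside the tote, about 40 mm up. Now I'll raise it and carry it across.

{"api": "move_arm", "payload": {
  "series": [
    {"grip": 0, "xyz": [0, 0, -10], "angular": [0, 0, 0]},
    {"grip": 0, "xyz": [-1, 0, -30], "angular": [0, 0, 0]},
    {"grip": 0, "xyz": [-1, 0, -52], "angular": [0, 0, 0]},
    {"grip": 0, "xyz": [-1, 0, -72], "angular": [0, 0, 0]},
    {"grip": 0, "xyz": [-1, 0, -84], "angular": [0, 0, 0]},
    {"grip": 0, "xyz": [-2, 10, -86], "angular": [0, 0, 0]},
    {"grip": 0, "xyz": [-3, 30, -86], "angular": [0, 0, 0]},
    {"grip": 0, "xyz": [-4, 58, -86], "angular": [0, 0, 0]},
    {"grip": 0, "xyz": [-5, 90, -86], "angular": [0, 0, 0]},
    {"grip": 0, "xyz": [-6, 120, -86], "angular": [0, 0, 0]}
  ]
}}

```text
time_s: 12.65
tcp_pos: [0.4597, 0.2274, 0.2344]
ee_rot: [[1.0, 0.019, 0.0], [0.019, -1.0, 0.003], [0.001, -0.003, -1.0]]
wrist_force: [-0.2, -0.7, -3.4]
gripper_width: 0.126
gripper_force: 30.0
```

{"api": "move_arm", "payload": {
  "series": [
    {"grip": 0, "xyz": [-1, 30, 0], "angular": [0, 0, 0]},
    {"grip": 0, "xyz": [-1, 60, 0], "angular": [0, 0, 0]},
    {"grip": 0, "xyz": [-2, 90, -1], "angular": [0, 0, 0]},
    {"grip": 0, "xyz": [-2, 120, -1], "angular": [0, 0, 0]},
    {"grip": 0, "xyz": [-3, 150, -1], "angular": [0, 0, 0]},
    {"grip": 0, "xyz": [-3, 178, -2], "angular": [0, 0, 0]},
    {"grip": 0, "xyz": [-4, 200, -2], "angular": [0, 0, 0]},
    {"grip": 0, "xyz": [-4, 217, -2], "angular": [0, 0, 0]},
    {"grip": 0, "xyz": [-4, 225, -2], "angular": [0, 0, 0]},
    {"grip": 0, "xyz": [-4, 227, -2], "angular": [0, 0, 0]}
  ]
}}

```text
time_s: 13.65
tcp_pos: [0.4605, 0.0023, 0.2359]
ee_rot: [[1.0, 0.018, 0.002], [0.018, -1.0, 0.006], [0.002, -0.006, -1.0]]
wrist_force: [-0.1, 0.2, -4.1]
gripper_width: 0.128
gripper_force: 30.0
```

```bash
python3 - <<'E'
from k import *
plan(np.r_[cab(-145,-18,0)[:2],12+97+2.7],tool(90,0))
from station import r
c=r.capture("scene"); cv2.imwrite("pics/carry.png",np.vstack([cv2.resize(c["img"][90:250,200:400,::-1],None,fx=2,fy=1.8),cv2.resize(r.capture("top")["img"][140:280,140:340,::-1],None,fx=2,fy=2)]))
E
```

```text
t 13.65 tcp [460.5   2.3 235.9] j [ 20.4   6.4 -22.6  -0.3 -60.9  70.7] F [-0.1  0.2 -4.1] w 0.13
xyz [2.0, -2.0, 118.0] ang [-0.006, -0.002, -0.003] tgt [462.4   5.  117.7]
```

View pics/carry.png

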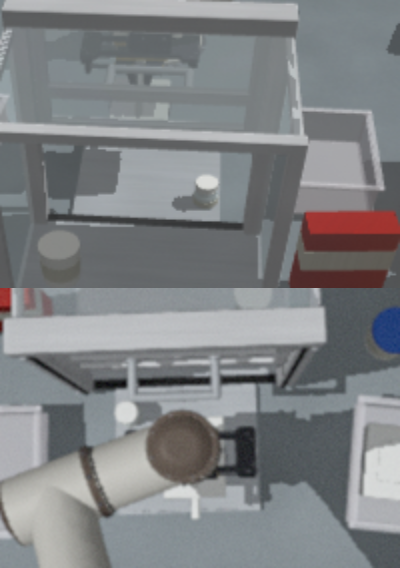

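The caddy hangs over the ledge, clear of the jar and handle; its pull is at (195,500) in the lower half. Now I'll lower it.

{"api": "move_arm", "payload": {
  "series": [
    {"grip": 0, "xyz": [1, -1, 12], "angular": [0, 0, 0]},
    {"grip": 0, "xyz": [2, -1, 35], "angular": [0, 0, 0]},
    {"grip": 0, "xyz": [2, -1, 60], "angular": [0, 0, 0]},
    {"grip": 0, "xyz": [2, -2, 85], "angular": [0, 0, 0]},
    {"grip": 0, "xyz": [2, -2, 102], "angular": [0, 0, 0]},
    {"grip": 0, "xyz": [2, -2, 110], "angular": [0, 0, 0]},
    {"grip": 0, "xyz": [2, -2, 113], "angular": [0, 0, 0]},
    {"grip": 0, "xyz": [2, -2, 113], "angular": [0, 0, 0]}
  ]
}}

```text
time_s: 14.55
tcp_pos: [0.4646, 0.0069, 0.124]
ee_rot: [[1.0, 0.02, 0.005], [0.02, -1.0, 0.006], [0.005, -0.006, -1.0]]
wrist_force: [-0.0, -0.5, -4.0]
gripper_width: 0.126
gripper_force: 30.0
```

{"api": "move_arm", "payload": {
  "series": [
    {"grip": 0, "xyz": [0, 0, 1], "angular": [0, 0, 0]},
    {"grip": 0, "xyz": [0, 0, 2], "angular": [0, 0, 0]},
    {"grip": 0, "xyz": [0, 0, 2], "angular": [0, 0, 0]}
  ]
}}

```text
time_s: 14.85
tcp_pos: [0.4644, 0.0066, 0.1222]
ee_rot: [[1.0, 0.02, 0.005], [0.02, -1.0, 0.006], [0.005, -0.006, -1.0]]
wrist_force: [-1.5, 0.8, -4.4]
gripper_width: 0.126
gripper_force: 30.0
```

{"api": "move_arm", "payload": {
  "series": [
    {"grip": 0, "xyz": [0, 0, 1], "angular": [0, 0, 0]},
    {"grip": 0, "xyz": [0, 0, 2], "angular": [0, 0, 0]},
    {"grip": 0, "xyz": [0, 0, 2], "angular": [0, 0, 0]}
  ]
}}

```text
time_s: 15.15
tcp_pos: [0.4641, 0.0065, 0.1197]
ee_rot: [[1.0, 0.02, 0.004], [0.02, -1.0, 0.006], [0.004, -0.006, -1.0]]
wrist_force: [-0.1, 0.1, -4.2]
gripper_width: 0.127
gripper_force: 30.0
```

{"api": "move_arm", "payload": {
  "series": [
    {"grip": 0, "xyz": [0, 0, 1], "angular": [0, 0, 0]},
    {"grip": 0, "xyz": [0, 0, 2], "angular": [0, 0, 0]},
    {"grip": 0, "xyz": [0, 0, 2], "angular": [0, 0, 0]}
  ]
}}

```text
time_s: 15.45
tcp_pos: [0.4642, 0.0066, 0.1176]
ee_rot: [[1.0, 0.02, 0.004], [0.02, -1.0, 0.006], [0.004, -0.006, -1.0]]
wrist_force: [0.1, 0.6, -4.8]
gripper_width: 0.127
gripper_force: 30.0
```

{"api": "move_arm", "payload": {
  "series": [
    {"grip": 0, "xyz": [0, 0, 1], "angular": [0, 0, 0]},
    {"grip": 0, "xyz": [0, 0, 1], "angular": [0, 0, 0]}
  ]
}}

```text
time_s: 15.65
tcp_pos: [0.4644, 0.0069, 0.1174]
ee_rot: [[1.0, 0.02, 0.005], [0.02, -1.0, 0.006], [0.005, -0.006, -1.0]]
wrist_force: [-2.9, 2.0, 2.8]
gripper_width: 0.123
gripper_force: 30.0
```

{"api": "move_arm", "payload": {
  "series": [
    {"grip": 0, "xyz": [0, 0, -4], "angular": [0, 0, 0]},
    {"grip": 0, "xyz": [0, 0, -8], "angular": [0, 0, 0]},
    {"grip": 0, "xyz": [-1, 6, -9], "angular": [0, 0, 0]},
    {"grip": 0, "xyz": [-2, 12, -9], "angular": [0, 0, 0]},
    {"grip": 0, "xyz": [-2, 13, -9], "angular": [0, 0, 0]},
    {"grip": 0, "xyz": [-2, 13, -4], "angular": [0, 0, 0]},
    {"grip": 0, "xyz": [-2, 13, -2], "angular": [0, 0, 0]},
    {"grip": 0, "xyz": [-2, 13, -1], "angular": [0, 0, 0]},
    {"grip": 0, "xyz": [-2, 13, 0], "angular": [0, 0, 0]},
    {"grip": 0, "xyz": [-2, 13, 0], "angular": [0, 0, 0]}
  ]
}}

```text
time_s: 16.65
tcp_pos: [0.462, -0.0065, 0.1174]
ee_rot: [[1.0, 0.02, 0.003], [0.02, -1.0, 0.006], [0.003, -0.006, -1.0]]
wrist_force: [-4.5, 1.0, 4.4]
gripper_width: 0.126
gripper_force: 30.0
```

```bash
python3 - <<'E'
from k import *
from multiprocessing import Pool
from station import r
s=r.sense(); print(np.round(s["tcp_pos"],4),np.round(s["wrist_force"],1))
def run(j):
    al,x,yw=j; return j,IK(cab(x,-29,50),tool(al,yw),13,n=40)
with Pool() as P:
    for j,o in P.map(run,[(al,x,180) for al in(32,36,40,44,48) for x in(-233,-180,-140,-100,-50,35)]): print(*j,[q.round(0).astype(int).tolist() for q in o])
E
```

```text
[ 0.462  -0.0065  0.1174] [-4.5  1.   4.4]
32 -233 180 []
32 -180 180 []
32 -140 180 []
32 -100 180 [[-33, 34, -57, -146, -59, 91]]
32 -50 180 [[-28, 33, -50, -148, -52, 85]]
32 35 180 [[-22, 33, -38, -150, -42, 79]]
36 -233 180 []
36 -180 180 []
36 -140 180 [[-36, 31, -59, -143, -54, 90]]
36 -100 180 [[-31, 29, -54, -144, -48, 85]]
36 -50 180 [[-26, 29, -47, -146, -42, 80]]
36 35 180 [[-20, 31, -35, -146, -33, 74]]
40 -233 180 []
40 -180 180 [[-39, 26, -61, -138, -48, 88]]
40 -140 180 [[-33, 25, -55, -140, -42, 82]]
40 -100 180 [[-28, 25, -50, -141, -37, 77]]
40 -50 180 [[-24, 26, -43, -142, -32, 73]]
40 35 180 [[-18, 29, -30, -139, -23, 64]]
44 -233 180 []
44 -180 180 [[-34, 20, -56, -134, -35, 75]]
44 -140 180 [[-29, 20, -50, -135, -30, 71]]
44 -100 180 [[-24, 21, -45, -135, -26, 67]]
44 -50 180 [[-20, 23, -37, -133, -21, 60]]
44 35 180 [[-10, 27, -22, -116, -9, 34]]
48 -233 180 [[-33, 13, -56, -123, -26, 62]]
48 -180 180 [[-26, 15, -49, -124, -22, 57]]
48 -140 180 [[-21, 17, -43, -123, -18, 51]]
48 -100 180 [[-16, 18, -37, -118, -13, 41]]
48 -50 180 []
48 35 180 []
```

{"api": "move_arm", "payload": {
  "series": [
    {"grip": 0.9, "xyz": [0, 0, -1], "angular": [0, 0, 0]},
    {"grip": 0.9, "xyz": [0, 0, -1], "angular": [0, 0, 0]},
    {"grip": 0.9, "xyz": [0, 0, -1], "angular": [0, 0, 0]},
    {"grip": 0.9, "xyz": [0, 0, -1], "angular": [0, 0, 0]},
    {"grip": 0.9, "xyz": [0, 0, -1], "angular": [0, 0, 0]},
    {"grip": 0.9, "xyz": [0, 0, -30], "angular": [0, 0, 0]},
    {"grip": 0.9, "xyz": [0, 0, -80], "angular": [0, 0, 0]},
    {"grip": 0.5, "xyz": [0, 0, -130], "angular": [0, 0, 0]},
    {"grip": 0.5, "xyz": [0, 0, -150], "angular": [0, 0, 0]},
    {"grip": 0.5, "xyz": [0, 0, -150], "angular": [0, 0, 0]}
  ]
}}

```text
time_s: 17.65
tcp_pos: [0.4637, -0.0071, 0.2706]
ee_rot: [[1.0, 0.02, 0.013], [0.02, -1.0, 0.008], [0.013, -0.008, -1.0]]
wrist_force: [0.6, -0.4, 0.0]
gripper_width: 0.572
gripper_force: 0.0
```

```bash
python3 - <<'E'
from k import *
from station import r
s=r.sense(); q0=np.array(s["joints"]); R0=np.array(s["ee_rot"]); p0=np.array(s["tcp_pos"])*1000
c=r.capture("top"); np.savez("top2.npz",**c); im=c["img"]; cv2.imwrite("pics/top2.png",cv2.resize(im[140:270,150:300,::-1],None,fx=4,fy=4,interpolation=cv2.INTER_CUBIC))
print(p0,q0.round(1))
for dz in(60,100,150,200): 
    for al in(48,52,56): print(dz,al,[q.round(0).tolist() for q in IK(cab(-233,-29,50+dz),tool(al,180),13,q0=[-33,13,-56,-123,-26,62])])
q1=IK(cab(-233,-29,50+100),tool(48,180),13,q0=[-33,13,-56,-123,-26,62])
if q1:
  q1=q1[0]
  for f in np.linspace(0,1,9):
    p,R=FK(q0+f*(q1-q0)); print(f.round(2),p.round(0),R[:,2].round(2),"xyz",(R0.T@(p-p0)).round(0).tolist(),"ang",Ro.from_matrix(R0.T@R).as_rotvec().round(3).tolist())
E
```

```text
[463.73293764  -7.07774293 270.55441936] [ 19.1   4.7 -19.2  -0.2 -65.2  72.1]
60 48 []
60 52 []
60 56 []
100 48 []
100 52 []
100 56 []
150 48 []
150 52 []
150 56 []
200 48 []
200 52 []
200 56 []
```

View pics/top2.png

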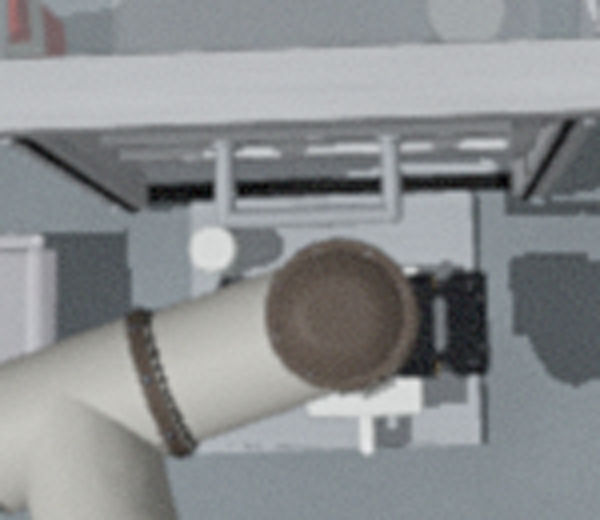

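The caddy stands on the ledge, released, with its pull at (367,435), near the ledge's front edge. The jar at (213,250) is untouched. Next I'll check which steep tilts reach the pull.

```bash
python3 - <<'E'
from k import *
from station import r
T=load("top2"); tp=lambda x,y:(149.5+(x+.5)/4,139.5+(y+.5)/4)
P=1000*onz(T,tp(367,448),.064); print("pull back edge",P.round(1), "pred", (cab(-145-99,-29,64)).round(1))
for q in[(310,412),(423,410)]: print("box near corners",(1000*onz(T,tp(*q),.078)).round(1))
q0=np.array(r.sense()["joints"])
for al in(66,70,75,80,85):
  for x,z in((-233,50),(-180,50),(-140,50),(-100,50),(-233,140)): print(al,x,z,[q.round(0).astype(int).tolist() for q in IK(cab(x,-29,z),tool(al,0),13,q0=q0)])
E
```

```text
pull back edge [367.8  -6.8  64. ] pred [363.7  -8.1  64. ]
box near corners [399.9  42.1  78. ]
box near corners [400.5 -56.3  78. ]
66 -233 50 []
66 -180 50 []
66 -140 50 []
66 -100 50 []
66 -233 140 []
70 -233 50 []
70 -180 50 []
70 -140 50 []
70 -100 50 []
70 -233 140 []
75 -233 50 []
75 -180 50 []
75 -140 50 []
75 -100 50 [[18, 18, -49, 28, -9, 46]]
75 -233 140 [[29, -5, -55, 16, -27, 49]]
80 -233 50 [[26, 9, -61, 21, -11, 45]]
80 -180 50 [[23, 14, -52, 14, -16, 55]]
80 -140 50 [[21, 17, -46, 11, -18, 60]]
80 -100 50 [[20, 20, -39, 9, -21, 64]]
80 -233 140 [[28, -2, -49, 8, -34, 57]]
85 -233 50 [[26, 11, -52, 6, -22, 60]]
85 -180 50 [[22, 15, -45, 4, -25, 65]]
85 -140 50 [[20, 18, -39, 4, -27, 68]]
85 -100 50 [[19, 21, -34, 3, -30, 70]]
85 -233 140 [[26, 0, -44, 3, -41, 63]]
```

```bash
python3 - <<'E'
from k import *
R=tool(82,0)
plan(cab(-235,-30,150),R,13); plan(cab(-233,-30,50),R,13)
E
```

```text
t 17.7 tcp [462.3  -7.2 268. ] j [ 19.2   4.8 -19.4  -0.3 -65.2  72.1] F [-0.4  0.2 -1.5] w 0.55
xyz [-92.0, 1.0, 104.0] ang [-0.007, 0.132, -0.002] tgt [370.9  -9.  162.9]
t 17.7 tcp [462.3  -7.2 268. ] j [ 19.2   4.8 -19.4  -0.3 -65.2  72.1] F [-0.4  0.2 -1.5] w 0.55
xyz [-91.0, 1.0, 204.0] ang [-0.007, 0.132, -0.002] tgt [372.9  -8.9  62.9]
```

{"api": "move_arm", "payload": {
  "series": [
    {"grip": 0.45, "xyz": [-92, 1, 30], "angular": [-0.007, 0.132, -0.002]},
    {"grip": 0.45, "xyz": [-92, 1, 30], "angular": [-0.007, 0.132, -0.002]},
    {"grip": 0.45, "xyz": [-92, 1, 70], "angular": [-0.007, 0.132, -0.002]},
    {"grip": 0.45, "xyz": [-92, 1, 104], "angular": [-0.007, 0.132, -0.002]},
    {"grip": 0.45, "xyz": [-92, 1, 104], "angular": [-0.007, 0.132, -0.002]},
    {"grip": 0.45, "xyz": [-92, 1, 104], "angular": [-0.007, 0.132, -0.002]}
  ]
}}

```text
time_s: 18.3
tcp_pos: [0.3701, -0.0098, 0.1619]
ee_rot: [[0.991, 0.022, 0.133], [0.022, -1.0, 0.0], [0.133, 0.003, -0.991]]
wrist_force: [0.2, -0.6, -0.1]
gripper_width: 0.452
gripper_force: 0.0
```

```bash
python3 - <<'E'
from k import *
R=tool(82,0)
plan(cab(-233,-30,50),R,13)
E
```

```text
t 18.3 tcp [370.1  -9.8 161.9] j [ 26.9  -2.  -46.4   5.5 -38.9  60.3] F [ 0.2 -0.6 -0.1] w 0.45
xyz [-10.0, -1.0, 98.0] ang [0.003, 0.006, 0.001] tgt [372.9  -8.9  62.9]
```

{"api": "move_arm", "payload": {
  "series": [
    {"grip": 0.45, "xyz": [-3, -1, 35], "angular": [0, 0, 0]},
    {"grip": 0.45, "xyz": [-6, -1, 65], "angular": [0, 0, 0]},
    {"grip": 0.45, "xyz": [-9, -1, 88], "angular": [0, 0, 0]},
    {"grip": 0.45, "xyz": [-10, -1, 98], "angular": [0, 0, 0]},
    {"grip": 0, "xyz": [-10, -1, 98], "angular": [0, 0, 0]},
    {"grip": 0, "xyz": [-10, -1, 98], "angular": [0, 0, 0]},
    {"grip": 0, "xyz": [-10, -1, 98], "angular": [0, 0, 0]},
    {"grip": 0, "xyz": [-10, -1, 98], "angular": [0, 0, 0]},
    {"grip": 0, "xyz": [-10, -1, 98], "angular": [0, 0, 0]},
    {"grip": 0, "xyz": [-10, -1, 98], "angular": [0, 0, 0]}
  ]
}}

```text
time_s: 19.3
tcp_pos: [0.3744, -0.0083, 0.0647]
ee_rot: [[0.99, 0.022, 0.138], [0.021, -1.0, 0.003], [0.138, 0.0, -0.99]]
wrist_force: [-1.1, 0.1, 6.5]
gripper_width: 0.136
gripper_force: 30.0
```

```bash
python3 - <<'E'
from k import *
R=tool(82,0)
plan(cab(-233,-30,50),R,13);plan(cab(-137,-30,50),R,13)
E
```

```text
t 19.3 tcp [374.4  -8.3  64.7] j [ 26.2  10.  -56.4  11.7 -16.8  54. ] F [-1.1  0.1  6.5] w 0.14
xyz [-2.0, 1.0, 2.0] ang [0.0, 0.001, 0.001] tgt [372.9  -8.9  62.9]
t 19.3 tcp [374.4  -8.3  64.7] j [ 26.2  10.  -56.4  11.7 -16.8  54. ] F [-1.1  0.1  6.5] w 0.14
xyz [93.0, 1.0, 15.0] ang [0.0, 0.001, 0.001] tgt [468.8  -6.9  62.9]
```

{"api": "move_arm", "payload": {
  "series": [
    {"grip": 0, "xyz": [5, 0, 0.5], "angular": [0, 0, 0]},
    {"grip": 0, "xyz": [15, 0, 2], "angular": [0, 0, 0]},
    {"grip": 0, "xyz": [27, 0, 3.5], "angular": [0, 0, 0]},
    {"grip": 0, "xyz": [39, 0, 5], "angular": [0, 0, 0]},
    {"grip": 0, "xyz": [51, 0, 7], "angular": [0, 0, 0]},
    {"grip": 0, "xyz": [63, 0, 8.5], "angular": [0, 0, 0]},
    {"grip": 0, "xyz": [75, 0, 10], "angular": [0, 0, 0]},
    {"grip": 0, "xyz": [86, 0, 12], "angular": [0, 0, 0]},
    {"grip": 0, "xyz": [93, 0, 13], "angular": [0, 0, 0]},
    {"grip": 0, "xyz": [93, 0, 13], "angular": [0, 0, 0]}
  ]
}}

```text
time_s: 20.3
tcp_pos: [0.4653, -0.0078, 0.0637]
ee_rot: [[0.991, 0.02, 0.131], [0.02, -1.0, -0.0], [0.131, 0.003, -0.991]]
wrist_force: [-7.8, -1.4, 9.9]
gripper_width: 0.134
gripper_force: 30.0
```

```bash
python3 - <<'E'
from k import *
from station import r
R=tool(82,0); plan(cab(-137,-30,50),R,13)
s=r.sense(); p=np.array(s["tcp_pos"])*1000+13*np.array(s["ee_rot"])[:,2]
print("pull cab",(e('z',-CY)@(p-CO)).round(1))
A=tool(42,180); z=A[:,2]; g=cab(-137,-30,50)
qg=IK(g,A,13,q0=[-31,22,-53,-137,-36,77]); print("grip",np.round(qg,1))
for b in(30,60,90): 
  for u in (0,40,80): print(b,u,np.round(IK(g-b*z+[0,0,u],A,13,q0=qg[0]),0).tolist())
E
```

```text
t 20.3 tcp [465.3  -7.8  63.7] j [ 20.7  17.6 -42.4   6.8 -23.   64.3] F [-7.8 -1.4  9.9] w 0.13
xyz [3.0, -1.0, 1.0] ang [0.003, 0.008, -0.001] tgt [468.8  -6.9  62.9]
pull cab [-140.6  -30.9   50.8]
grip [[ -30.7   22.3  -52.4 -137.7  -35.7   76.1]]
30 0 [[-30.0, 16.0, -51.0, -131.0, -30.0, 67.0]]
30 40 [[-17.0, 5.0, -43.0, -110.0, -14.0, 32.0]]
30 80 []
60 0 [[-27.0, 9.0, -50.0, -121.0, -24.0, 52.0]]
60 40 []
60 80 []
90 0 [[-19.0, 1.0, -47.0, -107.0, -15.0, 32.0]]
90 40 []
90 80 []
```

```bash
python3 - <<'E'
from k import *
A=tool(42,180); z=A[:,2]; g=cab(-141,-31,50)
q0=IK(cab(-160,-31,230),tool(82,0),13,q0=[22,0,-40,5,-45,62])[0]; print("hover",q0.round(1))
q2=IK(g-60*z,A,13,q0=[-27,9,-50,-121,-24,52])[0]; print(q2.round(1))
M=np.array([-8,-8,-48,-62,-40,65.])
def show(a,b,n):
    for f in np.linspace(0,1,n):
        q=a+f*(b-a); p,R=FK(q); lo=min((p+R@np.array([x,y,zz]))[2] for x,y,zz in[(37,95,-45),(-37,95,-45),(37,-95,-45),(-37,-95,-45),(9,35,25),(-9,-35,25),(9,-35,25),(-9,35,25)])
        print(f.round(2),"tcp",(e('z',-CY)@(p-CO)).round(0),"z",R[:,2].round(2),"y",R[:,1].round(2),"low",lo.round(0))
show(q0,M,5);show(M,q2,7)
E
```

```text
hover [ 21.8   0.4 -29.7   3.5 -52.5  67.4]
[ -27.     8.3  -49.8 -120.   -23.9   52. ]
0.0 tcp [-162.  -31.  243.] z [ 0.14  0.   -0.99] y [ 0.02 -1.   -0.  ] low 217.0
0.25 tcp [-230.  -36.  193.] z [ 0.1   0.2  -0.97] y [-0.27 -0.94 -0.22] low 161.0
0.5 tcp [-284.  -21.  160.] z [ 0.16  0.37 -0.91] y [-0.55 -0.73 -0.4 ] low 122.0
0.75 tcp [-319.    4.  142.] z [ 0.29  0.49 -0.82] y [-0.75 -0.41 -0.51] low 101.0
1.0 tcp [-333.   28.  136.] z [ 0.47  0.51 -0.72] y [-0.83 -0.02 -0.55] low 95.0
0.0 tcp [-333.   28.  136.] z [ 0.47  0.51 -0.72] y [-0.83 -0.02 -0.55] low 95.0
0.17 tcp [-310.   36.  131.] z [ 0.55  0.48 -0.68] y [-0.83  0.23 -0.51] low 92.0
0.33 tcp [-285.   37.  127.] z [ 0.63  0.42 -0.65] y [-0.76  0.47 -0.44] low 90.0
0.5 tcp [-259.   30.  122.] z [ 0.7   0.34 -0.63] y [-0.64  0.68 -0.34] low 88.0
0.67 tcp [-235.   15.  116.] z [ 0.74  0.24 -0.63] y [-0.47  0.85 -0.23] low 86.0
0.83 tcp [-213.   -5.  109.] z [ 0.75  0.13 -0.64] y [-0.26  0.96 -0.12] low 82.0
1.0 tcp [-195.  -31.   99.] z [ 0.74  0.02 -0.67] y [-0.02  1.   -0.  ] low 75.0
```

{"api": "move_arm", "payload": {
  "series": [
    {"grip": 0.45, "xyz": [-2, 0, 0], "angular": [0, 0, 0]},
    {"grip": 0.45, "xyz": [-2, 0, 0], "angular": [0, 0, 0]},
    {"grip": 0.45, "xyz": [-2, 0, 0], "angular": [0, 0, 0]},
    {"grip": 0.45, "xyz": [-2, 0, 0], "angular": [0, 0, 0]},
    {"grip": 0.45, "xyz": [3, 0, -30], "angular": [0, 0, 0]},
    {"grip": 0.45, "xyz": [6, 0, -75], "angular": [0, 0, 0]},
    {"grip": 0.45, "xyz": [5, 0, -120], "angular": [0, 0, 0]},
    {"grip": 0.45, "xyz": [4, 0, -165], "angular": [0, 0, 0]},
    {"grip": 0.45, "xyz": [4, 0, -180], "angular": [0, 0, 0]},
    {"grip": 0.45, "xyz": [4, 0, -180], "angular": [0, 0, 0]}
  ]
}}

```text
time_s: 21.3
tcp_pos: [0.4483, -0.0063, 0.2455]
ee_rot: [[0.99, 0.022, 0.143], [0.021, -1.0, 0.004], [0.143, -0.001, -0.99]]
wrist_force: [-0.7, 1.1, -1.0]
gripper_width: 0.453
gripper_force: 0.0
```

```bash
cat >> k.py <<'E'
def path(qa,qs,ns):
    """tool-frame rows from the measured pose through joint waypoints, in base of pose at qa"""
    p0,R0=FK(qa); a=np.array(qa)
    for b,n in zip(qs,ns):
        for f in np.arange(1,n+1)/n:
            p,R=FK(a+f*(np.array(b)-a)); print((R0.T@(p-p0)).round(0).tolist(),Ro.from_matrix(R0.T@R).as_rotvec().round(2).tolist())
        a=np.array(b)
E
python3 - <<'E'
from k import *
from station import r
s=r.sense(); print(s["time_s"],s["tcp_pos"],np.round(s["joints"],1),s["gripper_width"])
path(s["joints"],[[-8,-8,-48,-62,-40,65.]],[5])
E
```

```text
21.3 [ 0.44832486 -0.00634446  0.24546455] [ 21.9   0.5 -29.3   3.6 -52.5  67.3] 0.45304987473770836
[-61.0, 7.0, 33.0] [0.15, -0.05, 0.26]
[-113.0, -1.0, 57.0] [0.3, -0.08, 0.53]
[-152.0, -18.0, 72.0] [0.45, -0.09, 0.8]
[-177.0, -38.0, 80.0] [0.59, -0.08, 1.09]
[-187.0, -57.0, 83.0] [0.73, -0.06, 1.39]
```

{"api": "move_arm", "payload": {
  "series": [
    {"grip": 0.45, "xyz": [-61, 7, 33], "angular": [0.15, -0.05, 0.26]},
    {"grip": 0.45, "xyz": [-61, 7, 33], "angular": [0.15, -0.05, 0.26]},
    {"grip": 0.45, "xyz": [-113, -1, 57], "angular": [0.3, -0.08, 0.53]},
    {"grip": 0.45, "xyz": [-113, -1, 57], "angular": [0.3, -0.08, 0.53]},
    {"grip": 0.45, "xyz": [-152, -18, 72], "angular": [0.45, -0.09, 0.8]},
    {"grip": 0.45, "xyz": [-152, -18, 72], "angular": [0.45, -0.09, 0.8]},
    {"grip": 0.45, "xyz": [-177, -38, 80], "angular": [0.59, -0.08, 1.09]},
    {"grip": 0.45, "xyz": [-177, -38, 80], "angular": [0.59, -0.08, 1.09]},
    {"grip": 0.45, "xyz": [-187, -57, 83], "angular": [0.73, -0.06, 1.39]},
    {"grip": 0.45, "xyz": [-187, -57, 83], "angular": [0.73, -0.06, 1.39]}
  ]
}}

```text
time_s: 22.3
tcp_pos: [0.2692, 0.0478, 0.1331]
ee_rot: [[0.346, -0.834, 0.43], [-0.855, -0.091, 0.511], [-0.387, -0.544, -0.744]]
wrist_force: [-1.0, 0.4, 0.3]
gripper_width: 0.448
gripper_force: 0.0
```

```bash
python3 - <<'E'
from k import *
from station import r
s=r.sense(); print(s["time_s"],s["tcp_pos"],np.round(s["joints"],1),np.round(s["wrist_force"],1))
A=tool(42,180); g=cab(-141,-31,50)
q2=IK(g-60*A[:,2],A,13,q0=[-27,9,-50,-121,-24,52])[0]
path(s["joints"],[q2],[5])
E
```

```text
22.3 [0.26922679 0.04783836 0.13310173] [ -5.6  -7.7 -48.  -59.6 -39.7  64.5] [-1.   0.4  0.3]
[2.0, -20.0, 21.0] [0.12, 0.03, 0.3]
[15.0, -43.0, 38.0] [0.25, 0.06, 0.6]
[38.0, -66.0, 49.0] [0.37, 0.11, 0.91]
[71.0, -84.0, 55.0] [0.5, 0.15, 1.21]
[111.0, -96.0, 57.0] [0.63, 0.2, 1.52]
```

Tracking well; continue to the back-off pose behind the pull.

{"api": "move_arm", "payload": {
  "series": [
    {"grip": 0.45, "xyz": [2, -20, 21], "angular": [0.12, 0.03, 0.3]},
    {"grip": 0.45, "xyz": [2, -20, 21], "angular": [0.12, 0.03, 0.3]},
    {"grip": 0.45, "xyz": [15, -43, 38], "angular": [0.25, 0.06, 0.6]},
    {"grip": 0.45, "xyz": [15, -43, 38], "angular": [0.25, 0.06, 0.6]},
    {"grip": 0.45, "xyz": [38, -66, 49], "angular": [0.37, 0.11, 0.91]},
    {"grip": 0.45, "xyz": [38, -66, 49], "angular": [0.37, 0.11, 0.91]},
    {"grip": 0.45, "xyz": [71, -84, 55], "angular": [0.5, 0.15, 1.21]},
    {"grip": 0.45, "xyz": [71, -84, 55], "angular": [0.5, 0.15, 1.21]},
    {"grip": 0.45, "xyz": [111, -96, 57], "angular": [0.63, 0.2, 1.52]},
    {"grip": 0.45, "xyz": [111, -96, 57], "angular": [0.63, 0.2, 1.52]}
  ]
}}

```text
time_s: 23.3
tcp_pos: [0.4167, -0.0132, 0.1002]
ee_rot: [[-0.64, -0.16, 0.751], [-0.154, 0.985, 0.079], [-0.752, -0.065, -0.656]]
wrist_force: [-0.1, 1.1, 0.7]
gripper_width: 0.452
gripper_force: 0.0
```

```bash
python3 - <<'E'
from k import *
from station import r
A=tool(42,180); g=cab(-141,-31,50)
plan(g-60*A[:,2],A,13); plan(g,A,13)
c=r.capture("top"); np.savez("top3.npz",**c); im=c["img"].astype(int)
# white caddy pixels (bright, neutral) on ledge area
m=((im.min(2)>215)).astype(np.uint8); m[:150]=0; m[270:]=0; m[:,:195]=0; m[:,300:]=0
n,l,st,ce=cv2.connectedComponentsWithStats(m)
for i in range(1,n):
    if st[i,4]>15: print(st[i].tolist())
E
```

```text
t 23.3 tcp [416.7 -13.2 100.2] j [ -26.9    9.2  -47.4 -112.5  -26.3   52.7] F [-0.1  1.1  0.7] w 0.45
xyz [3.0, 5.0, -2.0] ang [0.062, 0.021, 0.142] tgt [412.4  -9.1  98.8]
t 23.3 tcp [416.7 -13.2 100.2] j [ -26.9    9.2  -47.4 -112.5  -26.3   52.7] F [-0.1  1.1  0.7] w 0.45
xyz [5.0, 1.0, 58.0] ang [0.062, 0.021, 0.142] tgt [457.   -8.1  58.7]
[227, 183, 12, 8, 59]
[228, 183, 26, 35, 283]
[199, 198, 9, 9, 51]
```

{"api": "move_arm", "payload": {
  "series": [
    {"grip": 0.45, "xyz": [3, 5, -2], "angular": [0.062, 0.021, 0.142]},
    {"grip": 0.45, "xyz": [3, 5, -2], "angular": [0.062, 0.021, 0.142]},
    {"grip": 0.45, "xyz": [3, 4, 20], "angular": [0.062, 0.021, 0.142]},
    {"grip": 0.45, "xyz": [4, 2, 40], "angular": [0.062, 0.021, 0.142]},
    {"grip": 0.45, "xyz": [5, 1, 55], "angular": [0.062, 0.021, 0.142]},
    {"grip": 0.45, "xyz": [5, 1, 59], "angular": [0.062, 0.021, 0.142]},
    {"grip": 0.45, "xyz": [5, 1, 59], "angular": [0.062, 0.021, 0.142]}
  ]
}}

```text
time_s: 24.05
tcp_pos: [0.4558, -0.0048, 0.0594]
ee_rot: [[-0.666, -0.033, 0.745], [-0.024, 0.999, 0.022], [-0.746, -0.003, -0.666]]
wrist_force: [-0.7, -0.1, -0.1]
gripper_width: 0.451
gripper_force: 0.0
```

```bash
python3 - <<'E'
from k import *
A=tool(42,180); plan(cab(-141,-31,50),A,13)
E
```

```text
t 24.05 tcp [455.8  -4.8  59.4] j [ -31.2   22.5  -53.2 -137.5  -36.8   77.3] F [-0.7 -0.1 -0.1] w 0.45
xyz [-0.0, -3.0, 1.0] ang [0.007, 0.004, 0.01] tgt [457.   -8.1  58.7]
```

Correct 3 mm in y and close.

{"api": "move_arm", "payload": {
  "series": [
    {"grip": 0.3, "xyz": [0, -3, 1], "angular": [0.007, 0.004, 0.01]},
    {"grip": 0, "xyz": [0, -3, 1], "angular": [0.007, 0.004, 0.01]},
    {"grip": 0, "xyz": [0, -3, 1], "angular": [0.007, 0.004, 0.01]},
    {"grip": 0, "xyz": [0, -3, 1], "angular": [0.007, 0.004, 0.01]},
    {"grip": 0, "xyz": [0, -3, 1], "angular": [0.007, 0.004, 0.01]},
    {"grip": 0, "xyz": [0, -3, 1], "angular": [0.007, 0.004, 0.01]},
    {"grip": 0, "xyz": [0, -3, 1], "angular": [0.007, 0.004, 0.01]}
  ]
}}

```text
time_s: 24.75
tcp_pos: [0.4572, -0.0082, 0.0602]
ee_rot: [[-0.666, -0.018, 0.745], [-0.013, 1.0, 0.013], [-0.745, -0.001, -0.667]]
wrist_force: [-3.9, -1.4, 5.6]
gripper_width: 0.135
gripper_force: 30.0
```

```bash
python3 - <<'E'
from k import *
A=tool(42,180); 
for x in(-141,-60,35): plan(cab(x,-31,50.5),A,13)
E
```

```text
t 24.75 tcp [457.2  -8.2  60.2] j [ -31.4   22.4  -53.1 -138.   -36.5   77.1] F [-3.9 -1.4  5.6] w 0.14
xyz [1.0, 0.0, 1.0] ang [-0.003, 0.003, -0.001] tgt [457.   -8.1  59.2]
t 24.75 tcp [457.2  -8.2  60.2] j [ -31.4   22.4  -53.1 -138.   -36.5   77.1] F [-3.9 -1.4  5.6] w 0.14
xyz [-53.0, 0.0, 61.0] ang [-0.003, 0.003, -0.001] tgt [538.   -6.5  59.2]
t 24.75 tcp [457.2  -8.2  60.2] j [ -31.4   22.4  -53.1 -138.   -36.5   77.1] F [-3.9 -1.4  5.6] w 0.14
xyz [-116.0, 1.0, 132.0] ang [-0.003, 0.003, -0.001] tgt [633.   -4.5  59.2]
```

{"api": "move_arm", "payload": {
  "series": [
    {"grip": 0, "xyz": [-3, 0, 3.5], "angular": [0, 0, 0]},
    {"grip": 0, "xyz": [-9.3, 0, 10.4], "angular": [0, 0, 0]},
    {"grip": 0, "xyz": [-17.3, 0, 19.4], "angular": [0, 0, 0]},
    {"grip": 0, "xyz": [-25.3, 0, 28.3], "angular": [0, 0, 0]},
    {"grip": 0, "xyz": [-33.3, 0, 37.3], "angular": [0, 0, 0]},
    {"grip": 0, "xyz": [-41.3, 0.4, 46.2], "angular": [0, 0, 0]},
    {"grip": 0, "xyz": [-49.3, 0.4, 55.1], "angular": [0, 0, 0]},
    {"grip": 0, "xyz": [-53.3, 0.5, 59.6], "angular": [0, 0, 0]},
    {"grip": 0, "xyz": [-53.3, 0.5, 59.6], "angular": [0, 0, 0]}
  ]
}}

```text
time_s: 25.65
tcp_pos: [0.5377, -0.0059, 0.0602]
ee_rot: [[-0.666, -0.019, 0.746], [-0.014, 1.0, 0.013], [-0.746, -0.001, -0.666]]
wrist_force: [0.4, 2.5, 2.7]
gripper_width: 0.136
gripper_force: 30.0
```

```bash
python3 - <<'E'
from k import *
A=tool(42,180); plan(cab(35,-31,50.5),A,13)
E
```

```text
t 25.65 tcp [537.7  -5.9  60.2] j [ -23.3   24.2  -42.1 -139.1  -28.    69.4] F [0.4 2.5 2.7] w 0.14
xyz [-63.0, -0.0, 72.0] ang [-0.002, 0.004, -0.0] tgt [633.   -4.5  59.2]
```

{"api": "move_arm", "payload": {
  "series": [
    {"grip": 0, "xyz": [-3, 0, 3.5], "angular": [0, 0, 0]},
    {"grip": 0, "xyz": [-9.3, 0, 10.4], "angular": [0, 0, 0]},
    {"grip": 0, "xyz": [-17.3, 0, 19.4], "angular": [0, 0, 0]},
    {"grip": 0, "xyz": [-25.3, 0, 28.3], "angular": [0, 0, 0]},
    {"grip": 0, "xyz": [-33.3, 0, 37.3], "angular": [0, 0, 0]},
    {"grip": 0, "xyz": [-41.3, 0, 46.2], "angular": [0, 0, 0]},
    {"grip": 0, "xyz": [-49.3, 0, 55.1], "angular": [0, 0, 0]},
    {"grip": 0, "xyz": [-57, 0, 63.8], "angular": [0, 0, 0]},
    {"grip": 0, "xyz": [-63, 0, 70.8], "angular": [0, 0, 0]},
    {"grip": 0, "xyz": [-63, 0, 70.8], "angular": [0, 0, 0]}
  ]
}}

```text
time_s: 26.65
tcp_pos: [0.6332, -0.0045, 0.0602]
ee_rot: [[-0.666, -0.018, 0.746], [-0.013, 1.0, 0.013], [-0.746, -0.001, -0.666]]
wrist_force: [1.9, -1.5, 2.4]
gripper_width: 0.137
gripper_force: 30.0
```

```bash
python3 - <<'E'
from k import *
from station import r
A=tool(42,180); plan(cab(35,-31,50.5),A,13)
s=r.sense(); p=np.array(s["tcp_pos"])*1000+13*np.array(s["ee_rot"])[:,2]; print("pull cab",(e('z',-CY)@(p-CO)).round(1))
E
```

```text
t 26.65 tcp [633.2  -4.5  60.2] j [ -16.    27.8  -27.3 -133.1  -17.4   56. ] F [ 1.9 -1.5  2.4] w 0.14
xyz [1.0, 0.0, 0.0] ang [-0.003, 0.005, -0.001] tgt [633.   -4.5  59.2]
pull cab [ 35.3 -31.1  51.6]
```

{"api": "move_arm", "payload": {
  "series": [
    {"grip": 0.4, "xyz": [0, 0, 0], "angular": [0, 0, 0]},
    {"grip": 0.4, "xyz": [0, 0, 0], "angular": [0, 0, 0]},
    {"grip": 0.4, "xyz": [0, 0, 0], "angular": [0, 0, 0]},
    {"grip": 0.4, "xyz": [0, 0, 0], "angular": [0, 0, 0]},
    {"grip": 0.4, "xyz": [0, 0, -10], "angular": [0, 0, 0]},
    {"grip": 0.4, "xyz": [0, 0, -35], "angular": [0, 0, 0]},
    {"grip": 0.4, "xyz": [-10, 0, -70], "angular": [0, 0, 0]},
    {"grip": 0.4, "xyz": [20, 0, -100], "angular": [0, 0, 0]},
    {"grip": 0.4, "xyz": [40, 0, -130], "angular": [0, 0, 0]},
    {"grip": 0.4, "xyz": [40, 0, -130], "angular": [0, 0, 0]}
  ]
}}

```text
time_s: 27.65
tcp_pos: [0.5038, -0.0064, 0.116]
ee_rot: [[-0.669, -0.018, 0.743], [-0.013, 1.0, 0.012], [-0.743, -0.001, -0.67]]
wrist_force: [1.2, 1.4, -0.3]
gripper_width: 0.403
gripper_force: 0.0
```

```bash
python3 - <<'E'
from k import *
from station import r
s=r.sense(); q0=np.array(s["joints"]); print(s["time_s"],np.round(s["tcp_pos"],3),q0.round(1),s["gripper_width"])
c=r.capture("top"); np.savez("top4.npz",**c); d=r.capture("scene")
cv2.imwrite("pics/in.png",np.hstack([cv2.resize(d["img"][80:290,180:400,::-1],(396,378)),cv2.resize(c["img"][90:280,130:330,::-1],(398,378))]))
R=tool(40,-90)@e('y',-30); B=cab(-63,0,331)
q2=IK(B-90*R[:,2],R,13,q0=[-16,-9,-13,-52,-59,49])[0]; print(q2.round(1))
for M in(None,[-22,0,-40,-90,-40,70]):
    print(M); a=q0
    for b in ([q2] if M is None else [np.array(M,float),q2]):
        for f in np.linspace(0,1,6):
            p,RR=FK(a+f*(b-a)); tip=p+25*RR[:,2]; print((e('z',-CY)@(p-CO)).round(0),(e('z',-CY)@(tip-CO)).round(0),RR[:,2].round(2),RR[:,1].round(2))
        a=b
E
```

```text
27.65 [ 0.504 -0.006  0.116] [ -13.2   11.3  -35.7 -111.2  -11.2   31.3] 0.40257965328798595
[-14.1  -8.  -14.5 -53.  -55.5  49.9]
None
[-103.  -30.  115.] [-85. -30.  98.] [ 0.74  0.01 -0.67] [-0.02  1.   -0.  ]
[-75. -26. 179.] [-54. -22. 165.] [ 0.82  0.15 -0.55] [-0.28  0.95 -0.16]
[-66. -21. 240.] [-45. -14. 228.] [ 0.84  0.3  -0.46] [-0.48  0.8  -0.37]
[-75. -21. 295.] [-55. -11. 284.] [ 0.8   0.42 -0.44] [-0.61  0.57 -0.56]
[-98. -31. 344.] [-79. -18. 332.] [ 0.73  0.5  -0.47] [-0.65  0.29 -0.7 ]
[-131.  -52.  388.] [-115.  -39.  374.] [ 0.65  0.51 -0.56] [-0.64 -0.01 -0.77]
[-22, 0, -40, -90, -40, 70]
[-103.  -30.  115.] [-85. -30.  98.] [ 0.74  0.01 -0.67] [-0.02  1.   -0.  ]
[-111.  -27.  133.] [-92. -25. 118.] [ 0.78  0.08 -0.62] [-0.19  0.98 -0.11]
[-123.  -21.  151.] [-103.  -18.  136.] [ 0.8   0.15 -0.58] [-0.34  0.91 -0.23]
[-139.  -15.  167.] [-118.   -9.  153.] [ 0.81  0.23 -0.55] [-0.47  0.81 -0.35]
[-158.   -7.  180.] [-138.    0.  168.] [ 0.8   0.3  -0.52] [-0.56  0.68 -0.47]
[-181.    1.  192.] [-161.   10.  180.] [ 0.78  0.38 -0.49] [-0.62  0.53 -0.58]
[-181.    1.  192.] [-161.   10.  180.] [ 0.78  0.38 -0.49] [-0.62  0.53 -0.58]
[-165.   -5.  227.] [-146.    5.  215.] [ 0.76  0.44 -0.47] [-0.64  0.43 -0.64]
[-152.  -14.  263.] [-133.   -2.  251.] [ 0.73  0.49 -0.47] [-0.65  0.32 -0.69]
[-142.  -24.  302.] [-124.  -11.  290.] [ 0.7   0.52 -0.49] [-0.66  0.2  -0.72]
[-135.  -37.  343.] [-118.  -24.  330.] [ 0.67  0.53 -0.52] [-0.65  0.09 -0.75]
[-131.  -52.  388.] [-115.  -39.  374.] [ 0.65  0.51 -0.56] [-0.64 -0.01 -0.77]
```

View pics/in.png

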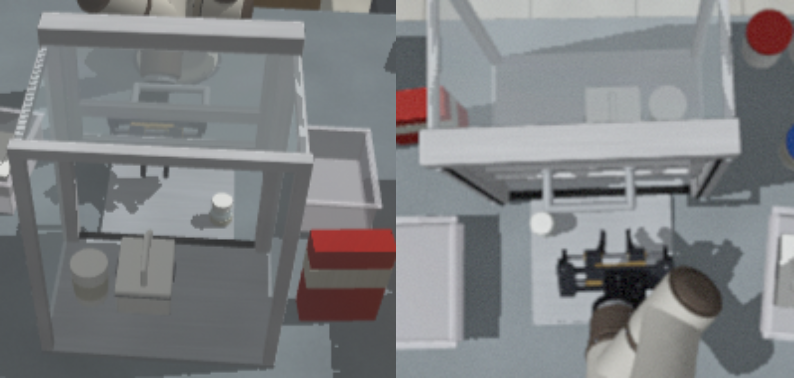

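The caddy stands upright well inside the cabinet, at (145,265), next to the untouched tub at (90,270). The sash is up and the jar is in place. Now back to the handle, using the route with the middle waypoint.

```bash
python3 - <<'E'
from k import *
from station import r
s=r.sense(); R=tool(40,-90)@e('y',-30)
q2=IK(cab(-63,0,331)-90*R[:,2],R,13,q0=[-16,-9,-13,-52,-59,49])[0]
path(s["joints"],[[-22,0,-40,-90,-40,70],q2],[3,4])
E
```

```text
[-11.0, 7.0, -33.0] [-0.1, -0.11, -0.32]
[-12.0, 18.0, -71.0] [-0.19, -0.22, -0.65]
[-2.0, 32.0, -113.0] [-0.26, -0.34, -0.97]
[-48.0, 23.0, -127.0] [-0.31, -0.41, -1.11]
[-92.0, 12.0, -147.0] [-0.36, -0.45, -1.26]
[-137.0, -3.0, -173.0] [-0.38, -0.46, -1.4]
[-182.0, -21.0, -206.0] [-0.39, -0.44, -1.54]
```

{"api": "move_arm", "payload": {
  "series": [
    {"grip": 0.5, "xyz": [-11, 7, -33], "angular": [-0.1, -0.11, -0.32]},
    {"grip": 0.5, "xyz": [-11, 7, -33], "angular": [-0.1, -0.11, -0.32]},
    {"grip": 0.5, "xyz": [-12, 18, -71], "angular": [-0.19, -0.22, -0.65]},
    {"grip": 0.5, "xyz": [-12, 18, -71], "angular": [-0.19, -0.22, -0.65]},
    {"grip": 0.5, "xyz": [-2, 32, -113], "angular": [-0.26, -0.34, -0.97]},
    {"grip": 0.5, "xyz": [-2, 32, -113], "angular": [-0.26, -0.34, -0.97]},
    {"grip": 0.5, "xyz": [-2, 32, -113], "angular": [-0.26, -0.34, -0.97]},
    {"grip": 0.5, "xyz": [-48, 23, -127], "angular": [-0.31, -0.41, -1.11]},
    {"grip": 0.5, "xyz": [-92, 12, -147], "angular": [-0.36, -0.45, -1.26]},
    {"grip": 0.5, "xyz": [-137, -3, -173], "angular": [-0.38, -0.46, -1.4]}
  ]
}}

```text
time_s: 28.75
tcp_pos: [0.4717, -0.0101, 0.3312]
ee_rot: [[0.258, -0.66, 0.706], [-0.836, 0.214, 0.505], [-0.485, -0.72, -0.496]]
wrist_force: [2.7, -0.3, -0.9]
gripper_width: 0.495
gripper_force: 0.0
```

```bash
python3 - <<'E'
from k import *
R=tool(40,-90)@e('y',-30); B=cab(-63,0,331.5)
plan(B-90*R[:,2],R,13); plan(B,R,13)
E
```

```text
t 28.75 tcp [471.7 -10.1 331.2] j [-16.2  -6.5 -22.  -63.9 -49.4  51.2] F [ 2.7 -0.3 -0.9] w 0.49
xyz [-11.0, -49.0, -34.0] ang [-0.081, -0.0, -0.219] tgt [476.8 -28.2 388.8]
t 28.75 tcp [471.7 -10.1 331.2] j [-16.2  -6.5 -22.  -63.9 -49.4  51.2] F [ 2.7 -0.3 -0.9] w 0.49
xyz [-11.0, -41.0, 56.0] ang [-0.081, -0.0, -0.219] tgt [535.5  18.  338.7]
```

{"api": "move_arm", "payload": {
  "series": [
    {"grip": 0.5, "xyz": [-11, -49, -34], "angular": [-0.081, 0, -0.219]},
    {"grip": 0.5, "xyz": [-11, -49, -34], "angular": [-0.081, 0, -0.219]},
    {"grip": 0.5, "xyz": [-11, -49, -34], "angular": [-0.081, 0, -0.219]},
    {"grip": 0.5, "xyz": [-11, -49, -34], "angular": [-0.081, 0, -0.219]}
  ]
}}

```text
time_s: 29.15
tcp_pos: [0.4761, -0.0274, 0.3862]
ee_rot: [[0.397, -0.644, 0.654], [-0.858, -0.006, 0.514], [-0.327, -0.765, -0.555]]
wrist_force: [0.1, 0.5, -0.1]
gripper_width: 0.504
gripper_force: 0.0
```

```bash
python3 - <<'E'
from k import *
R=tool(40,-90)@e('y',-30); B=cab(-63,0,331.5)
plan(B,R,13)
E
```

```text
t 29.15 tcp [476.1 -27.4 386.2] j [-14.2  -8.  -14.8 -53.3 -55.2  50.1] F [ 0.1  0.5 -0.1] w 0.5
xyz [0.0, -2.0, 89.0] ang [-0.002, 0.0, -0.007] tgt [535.5  18.  338.7]
```

{"api": "move_arm", "payload": {
  "series": [
    {"grip": 0.5, "xyz": [0, -2, 30], "angular": [0, 0, -0.007]},
    {"grip": 0.5, "xyz": [0, -2, 60], "angular": [0, 0, -0.007]},
    {"grip": 0.5, "xyz": [0, -2, 80], "angular": [0, 0, -0.007]},
    {"grip": 0.5, "xyz": [0, -2, 89], "angular": [0, 0, -0.007]},
    {"grip": 0.3, "xyz": [0, -2, 89], "angular": [0, 0, -0.007]},
    {"grip": 0, "xyz": [0, -2, 89], "angular": [0, 0, -0.007]},
    {"grip": 0, "xyz": [0, -2, 89], "angular": [0, 0, -0.007]},
    {"grip": 0, "xyz": [0, -2, 89], "angular": [0, 0, -0.007]},
    {"grip": 0, "xyz": [0, -2, 89], "angular": [0, 0, -0.007]},
    {"grip": 0, "xyz": [0, -2, 89], "angular": [0, 0, -0.007]}
  ]
}}

```text
time_s: 30.15
tcp_pos: [0.5346, 0.0174, 0.3394]
ee_rot: [[0.402, -0.64, 0.655], [-0.858, -0.015, 0.513], [-0.318, -0.768, -0.555]]
wrist_force: [-4.9, -2.7, 2.0]
gripper_width: 0.152
gripper_force: 30.0
```

```bash
python3 - <<'E'
from k import *
from station import r
s=r.sense(); R=np.array(s["ee_rot"]); print(s["time_s"],s["tcp_pos"],np.round(s["wrist_force"],1),s["gripper_width"],s["gripper_force"])
print((R.T@np.array([0,0,-210])).round(1),(R.T@np.array([0,0,-100])).round(1))
E
```

```text
30.15 [0.53464342 0.01738136 0.33944923] [-4.9 -2.7  2. ] 0.15154100550203584 30.00048279762268
[ 66.8 161.4 116.6] [31.8 76.8 55.5]
```

{"api": "move_arm", "payload": {
  "series": [
    {"grip": 0, "xyz": [3, 8, 6], "angular": [0, 0, 0]},
    {"grip": 0, "xyz": [10, 23, 17], "angular": [0, 0, 0]},
    {"grip": 0, "xyz": [18, 43, 31], "angular": [0, 0, 0]},
    {"grip": 0, "xyz": [26, 63, 45], "angular": [0, 0, 0]},
    {"grip": 0, "xyz": [34, 83, 60], "angular": [0, 0, 0]},
    {"grip": 0, "xyz": [42, 102, 74], "angular": [0, 0, 0]},
    {"grip": 0, "xyz": [50, 122, 88], "angular": [0, 0, 0]},
    {"grip": 0, "xyz": [58, 141, 102], "angular": [0, 0, 0]},
    {"grip": 0, "xyz": [66, 160, 115], "angular": [0, 0, 0]},
    {"grip": 0, "xyz": [66, 160, 115], "angular": [0, 0, 0]}
  ]
}}

```text
time_s: 31.15
tcp_pos: [0.5346, 0.0173, 0.129]
ee_rot: [[0.398, -0.644, 0.653], [-0.859, -0.011, 0.513], [-0.323, -0.765, -0.557]]
wrist_force: [1.4, 2.9, -3.8]
gripper_width: 0.151
gripper_force: 30.0
```

{"api": "move_arm", "payload": {
  "series": [
    {"grip": 0, "xyz": [1.3, 3.1, 2.2], "angular": [0, 0, 0]},
    {"grip": 0, "xyz": [2.5, 6.1, 4.4], "angular": [0, 0, 0]},
    {"grip": 0, "xyz": [3.5, 8.4, 6.1], "angular": [0, 0, 0]},
    {"grip": 0, "xyz": [3.5, 8.4, 6.1], "angular": [0, 0, 0]}
  ]
}}

```text
time_s: 31.55
tcp_pos: [0.5346, 0.0174, 0.1215]
ee_rot: [[0.403, -0.639, 0.655], [-0.859, -0.017, 0.512], [-0.316, -0.769, -0.555]]
wrist_force: [-3.5, -2.8, 0.7]
gripper_width: 0.149
gripper_force: 30.0
```

{"api": "move_arm", "payload": {
  "series": [
    {"grip": 0, "xyz": [1.3, 3.1, 2.2], "angular": [0, 0, 0]},
    {"grip": 0, "xyz": [2.5, 6.1, 4.4], "angular": [0, 0, 0]},
    {"grip": 0, "xyz": [2.8, 6.9, 5], "angular": [0, 0, 0]},
    {"grip": 0, "xyz": [2.8, 6.9, 5], "angular": [0, 0, 0]}
  ]
}}

```text
time_s: 31.95
tcp_pos: [0.5346, 0.0174, 0.1125]
ee_rot: [[0.403, -0.639, 0.655], [-0.859, -0.017, 0.512], [-0.316, -0.769, -0.555]]
wrist_force: [-5.3, -2.9, 1.7]
gripper_width: 0.151
gripper_force: 30.0
```

{"api": "move_arm", "payload": {
  "series": [
    {"grip": 0, "xyz": [0.6, 1.5, 1.1], "angular": [0, 0, 0]},
    {"grip": 0, "xyz": [1.2, 3, 2.2], "angular": [0, 0, 0]},
    {"grip": 0, "xyz": [1.2, 3, 2.2], "angular": [0, 0, 0]}
  ]
}}

```text
time_s: 32.25
tcp_pos: [0.5347, 0.0174, 0.1094]
ee_rot: [[0.404, -0.638, 0.656], [-0.858, -0.017, 0.513], [-0.316, -0.77, -0.554]]
wrist_force: [-7.8, -4.0, 6.9]
gripper_width: 0.149
gripper_force: 30.0
```

{"api": "move_arm", "payload": {
  "series": [
    {"grip": 0, "xyz": [0.6, 1.5, 1.1], "angular": [0, 0, 0]},
    {"grip": 0, "xyz": [0.9, 2.3, 1.6], "angular": [0, 0, 0]},
    {"grip": 0, "xyz": [0.9, 2.3, 1.6], "angular": [0, 0, 0]}
  ]
}}

```text
time_s: 32.55
tcp_pos: [0.5348, 0.0174, 0.1091]
ee_rot: [[0.408, -0.634, 0.657], [-0.857, -0.017, 0.515], [-0.315, -0.774, -0.55]]
wrist_force: [-17.5, -10.3, 22.2]
gripper_width: 0.154
gripper_force: 30.0
```

Sash is shut (230 mm of travel, firm stop). Relieve, open, and retreat.

{"api": "move_arm", "payload": {
  "series": [
    {"grip": 0, "xyz": [-0.6, -1.5, -1.1], "angular": [0, 0, 0]},
    {"grip": 0.5, "xyz": [-0.6, -1.5, -1.1], "angular": [0, 0, 0]},
    {"grip": 0.5, "xyz": [-0.6, -1.5, -1.1], "angular": [0, 0, 0]},
    {"grip": 0.5, "xyz": [-0.6, -1.5, -1.1], "angular": [0, 0, 0]},
    {"grip": 0.5, "xyz": [-0.6, -1.5, -1.1], "angular": [0, 0, 0]},
    {"grip": 0.5, "xyz": [-0.6, -1.5, -1.1], "angular": [0, 0, 0]},
    {"grip": 0.5, "xyz": [-0.6, -1.5, -25], "angular": [0, 0, 0]},
    {"grip": 0.5, "xyz": [-0.6, -1.5, -60], "angular": [0, 0, 0]},
    {"grip": 0.5, "xyz": [-0.6, -1.5, -100], "angular": [0, 0, 0]},
    {"grip": 0.5, "xyz": [-0.6, -1.5, -100], "angular": [0, 0, 0]}
  ]
}}

```text
time_s: 33.55
tcp_pos: [0.4691, -0.0344, 0.1639]
ee_rot: [[0.403, -0.637, 0.658], [-0.86, -0.016, 0.51], [-0.314, -0.771, -0.554]]
wrist_force: [0.8, 0.2, 0.6]
gripper_width: 0.497
gripper_force: 0.0
```

```bash
python3 - <<'E'
from k import *
from station import r
s=r.sense(); print(s["time_s"],s["tcp_pos"],np.round(s["wrist_force"],1),s["gripper_width"])
d=r.capture("scene")["img"]; g=cv2.cvtColor(d,cv2.COLOR_RGB2GRAY)
# sash bar rows as at the start: dark line was at crop y 279-286 for sash 12 mm; expect ~7 lower when shut
print("bar pred rows", [((proj(load("scene"),cab(-63,y,102)/1000)[0]-[179.5,79.5])*2.8).round(0).tolist() for y in(-40,0,40)])
for c in(262,268,276,284): print(c,[(round((y-79.5)*2.8),int(g[y,c-2:c+3].mean())) for y in range(176,190)])
# bystanders: compare with start images
for n,im in(("scene",d),("top",r.capture("top")["img"])):
    df=cv2.absdiff(im,load(n)["img"]).max(2); k,l,st,ce=cv2.connectedComponentsWithStats((cv2.medianBlur(df,3)>45).astype(np.uint8))
    print(n,[st[i].tolist() for i in range(1,k) if st[i,4]>25])
E
```

```text
33.55 [ 0.46910918 -0.03437131  0.16388303] [0.8 0.2 0.6] 0.496572569824508
bar pred rows [[232.0, 288.0], [264.0, 289.0], [297.0, 291.0]]
262 [(270, 145), (273, 146), (276, 144), (279, 142), (281, 142), (284, 126), (287, 103), (290, 110), (293, 148), (295, 147), (298, 146), (301, 144), (304, 144), (307, 145)]
268 [(270, 144), (273, 145), (276, 146), (279, 145), (281, 145), (284, 130), (287, 110), (290, 102), (293, 137), (295, 147), (298, 147), (301, 144), (304, 143), (307, 144)]
276 [(270, 145), (273, 145), (276, 146), (279, 145), (281, 141), (284, 138), (287, 121), (290, 101), (293, 118), (295, 147), (298, 147), (301, 145), (304, 144), (307, 144)]
284 [(270, 144), (273, 145), (276, 146), (279, 146), (281, 143), (284, 143), (287, 127), (290, 105), (293, 105), (295, 145), (298, 148), (301, 147), (304, 147), (307, 145)]
scene [[207, 0, 50, 60, 1279], [288, 0, 16, 3, 34], [310, 0, 16, 3, 35], [447, 0, 14, 11, 89], [465, 0, 13, 10, 72], [288, 9, 10, 9, 77], [306, 34, 13, 56, 313], [447, 39, 24, 40, 467], [293, 60, 12, 9, 81], [223, 70, 6, 7, 29], [229, 70, 9, 17, 63], [417, 75, 28, 11, 153], [205, 79, 22, 8, 138], [449, 90, 17, 17, 90], [132, 130, 49, 44, 405], [238, 131, 23, 18, 211], [255, 149, 10, 10, 53], [387, 151, 5, 11, 37], [168, 152, 9, 8, 47], [352, 163, 31, 29, 547], [248, 211, 30, 5, 89]]
top [[270, 188, 3, 12, 26], [242, 205, 86, 76, 3228], [125, 208, 4, 36, 88], [153, 208, 3, 34, 81], [310, 210, 106, 107, 4185], [341, 232, 9, 15, 74], [106, 270, 128, 78, 4164], [0, 298, 64, 50, 1778], [263, 310, 40, 15, 249], [292, 311, 39, 73, 1752], [249, 314, 13, 4, 38], [258, 321, 40, 51, 1394], [189, 338, 71, 36, 898], [235, 346, 13, 4, 32], [166, 352, 29, 32, 286], [222, 366, 10, 6, 43], [246, 367, 39, 17, 381], [220, 375, 8, 9, 49]]
```

The handle's line is at the shut position's predicted rows (287–290), the jar and tub pixels are unchanged, and the arm is clear.

```bash
python3 -c "
from station import r
print(r.finish_job())"
```

```text
the job is handed in; nothing more can be done
None
```

I raised the sash fully, set the caddy on the ledge and let go, slid it wholly inside, and drew the sash fully shut; the job was handed in at about 34 s with the arm clear, the jar and tubs unmoved as far as I could see, and no verdict returned.

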